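# Load a block heater with keyed blocks and spot-check it by infrared thermometer

### The arm

A 6-joint arm with a two-finger parallel gripper is mounted at the origin on a cart in front of the work surface, level with it; the furniture and walls round the work are solid. World frame = base frame: x ahead of the robot, y to its left, z up, the work surface at z = 0. Lengths are in m, angles in rad, forces in N, time in s.
With the tool pointing down it reaches from about 0.25 to 0.775 m from the base axis. Payload 4 kg.
Tool frame: the origin (TCP) lies midway between the tips of the shut fingers; the grasp point (between the pads) lies 19 mm behind it; z points along the fingers, y is the direction in which the jaws open and shut (so a half turn about z gives the same grasp; the last joint's range is limited). The gripper opens to 94 mm and grips with 3 to 60 N. Pads are 16 mm wide; open, the fingers measure 119 mm over their backs; the gripper's body (75 mm by 177 mm) begins 78 mm behind the grasp point.
Start: joints at [-1.207, 0.087, 1.371, -0, 1.684, -0.103], TCP at [0.248, -0.491, 0.206] pointing down, gripper open.
Joint ranges: [-3.1, 3.1], [-0.76, 2.03], [0.27, 2.55], [-1.08, 4.22], [0.17, 2.65], [-2.57, 2.57]. Speed limits (rad/s): [2.79, 2.79, 3.14, 3.14, 3.14, 3.14].

### API

Orientations are given as [roll, pitch, yaw] about the fixed x, y, z axes, in that order (R = Rz(yaw) Ry(pitch) Rx(roll)).
In Python, from bench import get_obs, snapshot, ticket gives the robot as it stands.
- The arm moves only by the shell command python3 -m creep 'ROWS' [OPENING]. ROWS is JSON, a list that holds one entry, the list of rows, each a list of 4 numbers: the shift along the tool's x, y, z in mm, then the turn about the tool's z in degrees. A call has 1 to 8 rows; each row shifts and turns the commanded pose from where the row before left it, along the tool's axes as they then stand; what a row does not reach is not made up. A row lasts 1/8 s, in which the tool goes at most 62.5 mm and 10.7 degrees, less where a joint would pass 70% of its speed; a pose out of reach is approached as far as the arm can. A call with a gripper value outside its range is refused whole. OPENING is the opening, from 0 (shut) to 1 (fully open), set as the call begins (- or left out, the last holds). The fingers move at their own pace and stop on an object; the grip force is fixed at half the most. Time passes only in rows, so rows that do not move let the fingers close. It gives the time, the measured TCP pose, the force and the opening at its end, in the units of the state.
- get_obs(): the state, without advancing time (a new reading comes with each control period).
- snapshot(name): name is "scene" or "top"; returns a dict with "color" (384x512x3 uint8, red, green, blue), "depth" (384x512 float32, m along the optical axis (not along the pixel's ray), 0 where there is no reading), "fx", "fy", "cx", "cy" (pixels), "extrinsics" (4x4, takes a point from world to camera coordinates). Camera axes: x right, y down, z forward; pixel columns grow to the right and rows downward; lengths in m; the calibration is good to about 2 mm. A picture is of the moment at which its call begins.
- ticket.close_job(): hands the job in, once; it reports no verdict.
The state is a dict: "time": time; "joint_positions": joint angles; "qvel": joint speeds; "joint_torque": joint torques, N m; "tool_pos": TCP position; "ee_rot": TCP orientation; "wrist_force": force on the tool from outside, world axes, zero at the start; "wrist_torque": the same for the moment, N m; "width": finger opening in m.
Only numpy, scipy, OpenCV 4.12 (cv2) and the standard library are available. Lean on these libraries where they do the work, as an engineer would, in place of code of your own. Each camera call takes 0.05 s, during which the arm holds its last target. There are 200 camera calls.

### The job

Load the block heater: fit every tube block that is lying out into its own bay (grip colour as the dot beside the bay), turned so that its socket drops over the T-shaped key, until it sits flush with the deck. With all blocks in, switch the heater on (turn the knob clockwise as far as it goes); then take the infrared thermometer, hold it still for about two seconds with its nose 5 to 12 cm from the black spot in the middle of the heater, aimed so that it looks at the spot, and lay it back in its cradle, nose to the same end as before. Leave the glassware behind the heater undisturbed.

Things in the scene. Friction and masses are not known exactly. Their poses are not given: they have to be found in the camera images.
- heater: Fixed white block heater, 274 x 192 mm, 70 mm high, console (40 mm high) at its front, x -168 to -99 mm. Origin: underside, below the middle of the well, z up. Well in its top: x -85 to 85, y -76 to 76 mm, floor z = 46, deck z = 70 mm. A fixed bar (y -18 to 18 mm, deck height) along x parts it into 2 rows of 3 bays; T-shaped keys stand out of its sides. A coloured dot on the deck by each bay names its block.
- spot (a point): Centre of the matt-black measuring spot, 28 mm across, facing up, on top of the bar in the middle of the heater (heater frame 0, 0, 70 mm).
- power (a joint): The heater's rotary switch, black bar knob on the console: 0 = off (as found, bar along the heater's x), turns clockwise seen from above to its stop at 1.5 rad = on (white pointer at the red mark). Turns with light friction (0.05 N m) and stays where it is left.
- power_grip (a point): On the knob's axis, at the height to grip (heater frame -133, -56, 77 mm; z up, turns with the knob). The grip bar is 30 mm long (its x), 14 mm thick (its y), heater z 54 to 84 mm; below it a disc 32 mm across, top at z = 54 mm. The deck wall rises 34 mm behind the axis.
- block_red: Loose aluminium tube block, 4 round openings on top, 54 x 54 x 24 mm, 0.18 kg; may be absent. Origin: centre of the underside, z up. Red grip fin on top centre: 40 mm along x, 12 mm along y (pinch it here), z 24 to 58 mm. -y face: T-shaped socket at x = -7 mm. +x face: tongue 8 mm long, 12 mm wide. Seated: axes as the heater's, top level with the deck.
- bay_red (a point): Where the origin of block_red lies when seated, on the well floor: front left bay (heater frame -56, 47, 46 mm, axes as the heater's; left = +y, front = -x). The bar's key in this bay is at heater x = -63 mm: neck 6 mm wide, 9 mm long, then head 14 mm wide, 7 mm deep, as high as the deck; the block has 2 mm play all round and a lead-in chamfer underneath.
- block_white: Loose aluminium tube block, 2 round openings on top, 54 x 54 x 24 mm, 0.18 kg; may be absent. Origin: centre of the underside, z up. White grip fin on top centre: 40 mm along x, 12 mm along y (pinch it here), z 24 to 58 mm. -y face: T-shaped socket at x = 0 mm. +x face: tongue 8 mm long, 12 mm wide. -x face: notch 8 mm deep, 16 mm wide, for the tongue of the block in front. Seated: axes as the heater's, top level with the deck.
- bay_white (a point): Where the origin of block_white lies when seated, on the well floor: middle left bay (heater frame 0, 47, 46 mm, axes as the heater's; left = +y, front = -x). The bar's key in this bay is at heater x = 0 mm: neck 6 mm wide, 9 mm long, then head 14 mm wide, 7 mm deep, as high as the deck; the block has 2 mm play all round and a lead-in chamfer underneath.
- block_blue: Loose aluminium tube block, 1 round opening on top, 54 x 54 x 24 mm, 0.18 kg; may be absent. Origin: centre of the underside, z up. Blue grip fin on top centre: 40 mm along x, 12 mm along y (pinch it here), z 24 to 58 mm. -y face: T-shaped socket at x = 14 mm. -x face: notch 8 mm deep, 16 mm wide, for the tongue of the block in front. Seated: axes as the heater's, top level with the deck.
- bay_blue (a point): Where the origin of block_blue lies when seated, on the well floor: back left bay (heater frame 56, 47, 46 mm, axes as the heater's; left = +y, front = -x). The bar's key in this bay is at heater x = 70 mm: neck 6 mm wide, 9 mm long, then head 14 mm wide, 7 mm deep, as high as the deck; the block has 2 mm play all round and a lead-in chamfer underneath.
- block_green: Loose aluminium tube block, 5 round openings on top, 54 x 54 x 24 mm, 0.18 kg; may be absent. Origin: centre of the underside, z up. Green grip fin on top centre: 40 mm along x, 12 mm along y (pinch it here), z 24 to 58 mm. +y face: T-shaped socket at x = 7 mm. +x face: tongue 8 mm long, 12 mm wide. Seated: axes as the heater's, top level with the deck.
- bay_green (a point): Where the origin of block_green lies when seated, on the well floor: front right bay (heater frame -56, -47, 46 mm, axes as the heater's; left = +y, front = -x). The bar's key in this bay is at heater x = -49 mm: neck 6 mm wide, 9 mm long, then head 14 mm wide, 7 mm deep, as high as the deck; the block has 2 mm play all round and a lead-in chamfer underneath.
- block_black: Loose aluminium tube block, 2 round openings on top, 54 x 54 x 24 mm, 0.18 kg; may be absent. Origin: centre of the underside, z up. Black grip fin on top centre: 40 mm along x, 12 mm along y (pinch it here), z 24 to 58 mm. +y face: T-shaped socket at x = -7 mm. +x face: tongue 8 mm long, 12 mm wide. -x face: notch 8 mm deep, 16 mm wide, for the tongue of the block in front. Seated: axes as the heater's, top level with the deck.
- bay_black (a point): Where the origin of block_black lies when seated, on the well floor: middle right bay (heater frame 0, -47, 46 mm, axes as the heater's; left = +y, front = -x). The bar's key in this bay is at heater x = -7 mm: neck 6 mm wide, 9 mm long, then head 14 mm wide, 7 mm deep, as high as the deck; the block has 2 mm play all round and a lead-in chamfer underneath.
- block_yellow: Loose aluminium tube block, 3 round openings on top, 54 x 54 x 24 mm, 0.18 kg; may be absent. Origin: centre of the underside, z up. Yellow grip fin on top centre: 40 mm along x, 12 mm along y (pinch it here), z 24 to 58 mm. +y face: T-shaped socket at x = 14 mm. -x face: notch 8 mm deep, 16 mm wide, for the tongue of the block in front. Seated: axes as the heater's, top level with the deck.
- bay_yellow (a point): Where the origin of block_yellow lies when seated, on the well floor: back right bay (heater frame 56, -47, 46 mm, axes as the heater's; left = +y, front = -x). The bar's key in this bay is at heater x = 70 mm: neck 6 mm wide, 9 mm long, then head 14 mm wide, 7 mm deep, as high as the deck; the block has 2 mm play all round and a lead-in chamfer underneath.
- thermometer: Loose infrared thermometer, 0.12 kg: yellow bar-shaped body 26 mm wide (y), 28 mm high, x -75 to 55 mm; the black nose (23 mm across) at the +x end is bent 45 degrees down. Origin: on the underside below the place to grip, close to the centre of mass; x to the nose, z up (display side). Lies in the cradle at first; nothing needs to be pressed.
- window (a point): Centre of the sensor window at the tip of the thermometer's nose (thermometer frame 75.5, 0, -9.5 mm). Its z axis is the viewing direction, 45 degrees forward and down: (0.707, 0, -0.707) in the thermometer frame.
- cradle: Fixed black cradle of the thermometer: base 130 x 42 x 8 mm, two saddles 8 mm thick at x = -46 and 32 mm that carry the thermometer's underside at z = 28 mm; prongs up to z = 39 mm hold it sideways with 2.5 mm play each side. Between the saddles its sides are free for fingers. Origin: centre of the underside; nose to +x; knob past 1.3 rad.
- rest (a point): Where the thermometer's origin lies when it rests in the cradle (cradle frame 0, 0, 28 mm; axes as the cradle's).
- beaker_50: Bystander: small glass beaker, 44 mm across, 56 mm high, behind the heater. Origin: centre of the underside.
- red_vial: Bystander: sample vial with a red cap, 25 mm across, 57 mm high, behind the heater. Origin: centre of the underside.
- white_vial: Bystander: sample vial with a white cap, 25 mm across, 57 mm high, behind the heater. Origin: centre of the underside.
Things that resemble listed ones, but are neither listed nor needed, are in the scene too. Leave any purple or turquoise look-alike of the block_green alone.

How it is judged:
On the way, in this order (a step that is already met when the one before it is completed fails the run):
1. every block that is out sits flush in its own bay (horizontal distance between block_red and bay_red below 0.005 m and z of block_red in the frame of bay_red between -0.0025 and 0.0025 m and angle between each of block_red, block_white, block_blue, block_green, block_black, block_yellow's own z axis and vertical below 0.05 rad and angle between the x axis of each of block_red, block_white, block_blue, block_green, block_black, block_yellow and the x axis of heater, either way round below 0.12 rad and horizontal distance between block_white and bay_white below 0.005 m and z of block_white in the frame of bay_white between -0.0025 and 0.0025 m and horizontal distance between block_blue and bay_blue below 0.005 m and z of block_blue in the frame of bay_blue between -0.0025 and 0.0025 m and horizontal distance between block_green and bay_green below 0.005 m and z of block_green in the frame of bay_green between -0.0025 and 0.0025 m and horizontal distance between block_black and bay_black below 0.005 m and z of block_black in the frame of bay_black between -0.0025 and 0.0025 m and horizontal distance between block_yellow and bay_yellow below 0.005 m and z of block_yellow in the frame of bay_yellow between -0.0025 and 0.0025 m), for 0.2 s.
2. the heater is switched on (knob turned past 1.3 rad) (value of joint power above 1.3 rad), for 0.2 s.
3. the thermometer is held still for a second, looking at the black spot from 35 to 130 mm (viewing line within 10 mm of its centre) (x of spot in the frame of window between -0.01 and 0.01 m and y of spot in the frame of window between -0.01 and 0.01 m and z of spot in the frame of window between 0.035 and 0.13 m and linear speed of thermometer below 0.03 m/s and angular speed of thermometer below 0.2 rad/s), for 1 s.
At the end, for the whole second after the job is handed in: Blocks at rest in their bays (within 5 mm sideways, 2.5 mm in height, 0.05 rad of level, 0.12 rad of the heater's line); the thermometer at rest in its cradle (within 15 mm sideways, 5 mm in height, 0.08 rad of level, 0.15 rad of its line), nose to +x; knob past 1.3 rad (all of step 1 and value of joint power above 1.3 rad and linear speed of each of block_red, block_white, block_blue, block_green, block_black, block_yellow, thermometer below 0.02 m/s and horizontal distance between thermometer and rest below 0.015 m and z of thermometer in the frame of rest between -0.005 and 0.005 m and angle between thermometer's own z axis and vertical below 0.08 rad and x of window in the frame of rest above 0.05 m and angle between the x axis of thermometer and the x axis of cradle, either way round below 0.15 rad); the robot touches nothing.
It fails at once if the beaker 50 is disturbed (moved more than 30 mm) (distance of beaker_50 from where it was at the start of the episode above 0.03 m).
It fails at once if the red vial is disturbed (moved more than 30 mm) (distance of red_vial from where it was at the start of the episode above 0.03 m).
It fails at once if the white vial is disturbed (moved more than 30 mm) (distance of white_vial from where it was at the start of the episode above 0.03 m).
Of block_red, block_white, block_blue, block_green, block_black, block_yellow only 4 to 6 are there at a start; the rules pass over those that are not, and their reading is None.
At some moment in a run one of block_red, block_white, block_blue, block_green, block_black, block_yellow may be knocked a few centimetres aside while the robot is not near it.
Once in a run the grip may slacken for a moment while it holds something.
It also fails if it takes over 210 s, if anything falls off the work surface, if the arm or the gripper's body presses on something with over 40 N, if the wrist force passes 120 N, or if a joint passes its speed limit or range.

## Working session

There is one attempt and no reset: what is moved stays moved. The work goes in short steps, Python scripts to look and compute and a shell command to move; the robot and the scene stay as the last step left them, time stands still between calls to the robot, and variables do not carry over. Pictures are saved under pics/ and viewed, on a budget of 14 in all, crops included, one or two more only if the job needs it, and the job is handed in when it is done.

```bash
ls; mkdir -p pics; cat > h.py <<'E'
import numpy as np, cv2
from bench import get_obs, snapshot, ticket
def save(name,img,scale=1):
    cv2.imwrite('pics/'+name, cv2.cvtColor(cv2.resize(img,None,fx=scale,fy=scale,interpolation=cv2.INTER_CUBIC),cv2.COLOR_RGB2BGR))
def cloud(s):
    d=s['depth'];v,u=np.mgrid[:d.shape[0],:d.shape[1]]
    P=np.stack([(u-s['cx'])/s['fx']*d,(v-s['cy'])/s['fy']*d,d],-1)
    E=s['extrinsics'];return (P-E[:3,3])@E[:3,:3]
def ray(s,u,v,z):
    E=s['extrinsics'];R=E[:3,:3];c=-R.T@E[:3,3]
    r=R.T@np.array([(u-s['cx'])/s['fx'],(v-s['cy'])/s['fy'],1]);return c+r*(z-c[2])/r[2]
def proj(s,p):
    E=s['extrinsics'];q=E[:3,:3]@np.array(p)+E[:3,3];return [s['fx']*q[0]/q[2]+s['cx'],s['fy']*q[1]/q[2]+s['cy']]
E
python3 - <<'E'
from h import *
for n in('top','scene'):
    s=snapshot(n);save(n+'0.png',s['color'],1.5);print(n,s['fx'],s['extrinsics'].round(3).tolist())
print(get_obs())
E
```

```text
pics
top 486.76188312474295 [[-0.004, -1.0, 0.001, 0.167], [-0.991, 0.004, -0.131, 0.572], [0.131, -0.002, -0.991, 1.943], [0.0, 0.0, 0.0, 1.0]]
scene 395.89390121236795 [[-0.825, -0.565, -0.015, 0.566], [-0.272, 0.42, -0.866, 0.138], [0.495, -0.71, -0.501, 1.394], [0.0, 0.0, 0.0, 1.0]]
{'time': 0.1, 'joint_positions': array([-1.20712604e+00,  8.78992684e-02,  1.37206169e+00, -2.47766634e-05,
        1.68359065e+00, -1.03110873e-01]), 'qvel': array([ 0.0009952 , -0.00270443, -0.00517139,  0.00125987, -0.00060106,
       -0.00068504]), 'joint_torque': array([ 2.41524780e-03, -3.41251194e+01, -3.03302050e+01,  7.20041315e-02,
        3.04632378e-02, -9.53241420e-05]), 'tool_pos': array([ 0.24731975, -0.49072168,  0.2044323 ]), 'ee_rot': array([-3.13964157e+00, -1.77137511e-04,  4.66778218e-01]), 'wrist_force': array([ 0.07404817,  0.76750334, -0.16514572]), 'wrist_torque': array([0.02899824, 0.05293078, 0.05864762]), 'width': 0.09363913207926992}
```

View pics/top0.png

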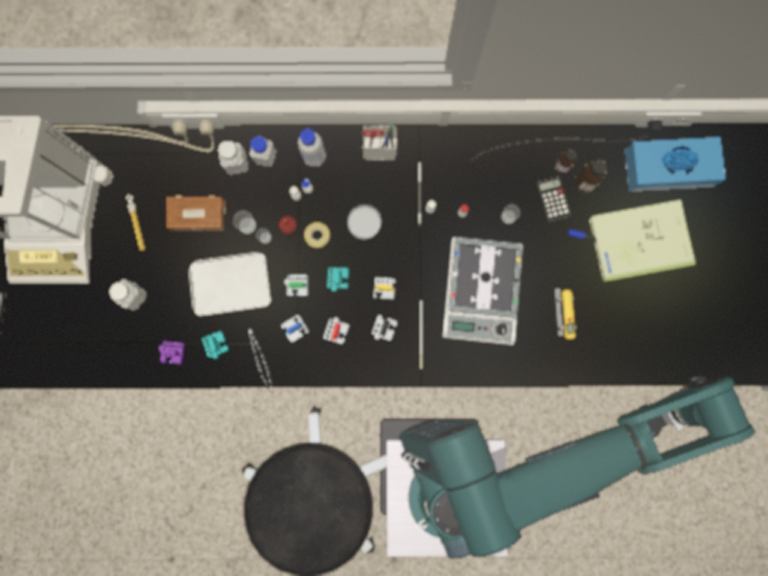

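View pics/scene0.png

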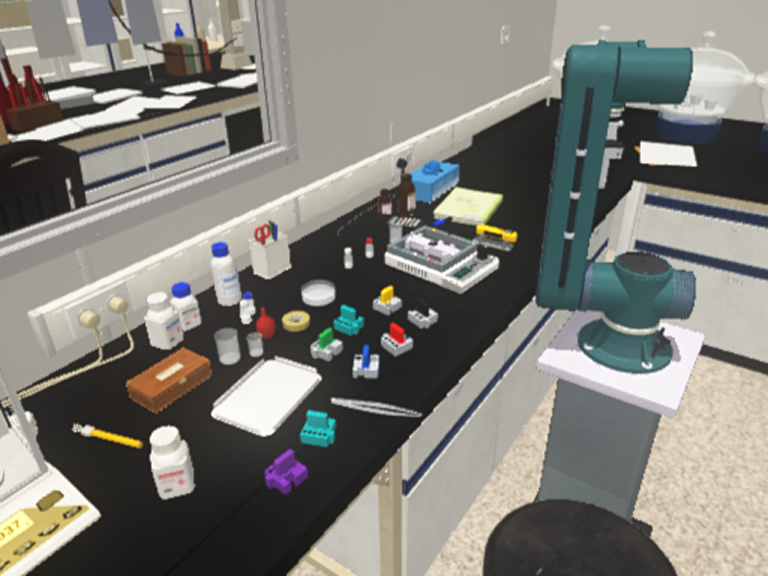

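```bash
python3 - <<'E'
from h import *
s=snapshot('top');c=s['color']
a=cv2.resize(c[175:235,180:275],None,fx=8,fy=8,interpolation=cv2.INTER_CUBIC)
b=cv2.resize(c[155:233,290:390],None,fx=7.6,fy=7.6,interpolation=cv2.INTER_CUBIC)
save('blk.png',a);save('heat.png',b)
P=cloud(s)
hsv=cv2.cvtColor(c,cv2.COLOR_RGB2HSV)
z=P[...,2]
m=((z>0.008)&(z<0.1)).astype(np.uint8)
m[:,:170]=0;m[250:]=0
n,l,st,ce=cv2.connectedComponentsWithStats(m)
for i in range(1,n):
    if st[i,4]>15:
        q=P[l==i];print(st[i],ce[i].round(1),q.mean(0).round(3),q[:,2].max().round(3))
E
```

```text
[170  79 261   7 701] [308.7  81.3] [ 1.007 -0.054  0.082] 0.1
[462  79  50   4 115] [488.2  80.4] [ 1.008 -0.79   0.083] 0.1
[441  81  20   5  42] [450.2  82.6] [ 1.    -0.635  0.079] 0.099
[241  84  23  24 293] [253.2  97.2] [0.949 0.174 0.056] 0.1
[373  89   9   6  17] [377.4  92.1] [ 0.984 -0.352  0.013] 0.022
[ 416   88   67   41 1921] [448.6 109.2] [ 0.891 -0.626  0.068] 0.1
[200  93  19  19 122] [209.6 104.7] [0.918 0.354 0.055] 0.099
[170  94  14  18 142] [176.7 103.5] [0.923 0.489 0.058] 0.1
[326  96  14   5  20] [332.6  98. ] [ 0.959 -0.162  0.011] 0.017
[370 100  14  15 142] [376.5 107.4] [ 0.902 -0.333  0.062] 0.1
[382 112  19  17 138] [388.9 121.6] [ 0.844 -0.383  0.055] 0.099
[357 117  24  34 370] [368.4 133.4] [ 0.804 -0.307  0.014] 0.03
[191 119  17  15  99] [199.7 126.4] [0.83  0.395 0.041] 0.07
[283 132   7  12  46] [286.6 137.5] [0.781 0.037 0.042] 0.07
[231 135  24  25 380] [242.2 147.6] [0.745 0.22  0.018] 0.041
[334 135  13  16  88] [340.1 142.3] [ 0.762 -0.184  0.034] 0.067
[ 376  134   88   55 2759] [426.9 160.2] [ 0.688 -0.544  0.021] 0.044
[305 137   8   9  44] [308.4 140.6] [ 0.768 -0.052  0.043] 0.065
[185 143  13  15 120] [191.2 150. ] [0.731 0.428 0.043] 0.085
[201 149  18  17 166] [210.4 156.6] [0.708 0.352 0.017] 0.032
[171 151  11  12  52] [175.2 156.8] [0.705 0.496 0.028] 0.053
[ 294  158   54   72 3221] [321.1 193.9] [ 0.546 -0.099  0.053] 0.093
[172 174   6  11  17] [175.1 179.6] [0.613 0.497 0.012] 0.027
[218 178  15  17 190] [224.4 185.7] [0.584 0.293 0.028] 0.069
[189 183  17  15 192] [197.4 190.1] [0.567 0.403 0.029] 0.066
[249 185  15  17 165] [256.  192.1] [0.557 0.164 0.03 ] 0.068
[370 188  14  38 326] [376.9 207.8] [ 0.489 -0.323  0.046] 0.073
[186 209  19  20 172] [195.6 218.7] [0.45  0.409 0.031] 0.067
[248 211  16  17 169] [255.  218.9] [0.448 0.168 0.03 ] 0.07
[216 212  16  18 179] [223.3 220.4] [0.442 0.297 0.029] 0.073
```

View pics/blk.png

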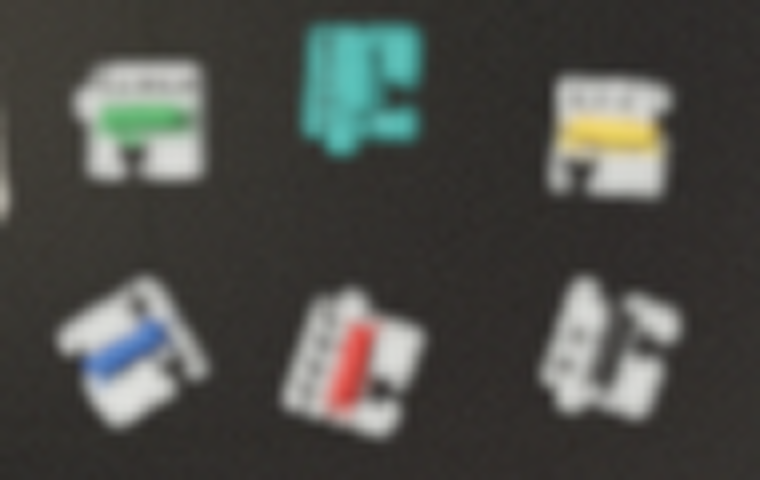

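View pics/heat.png

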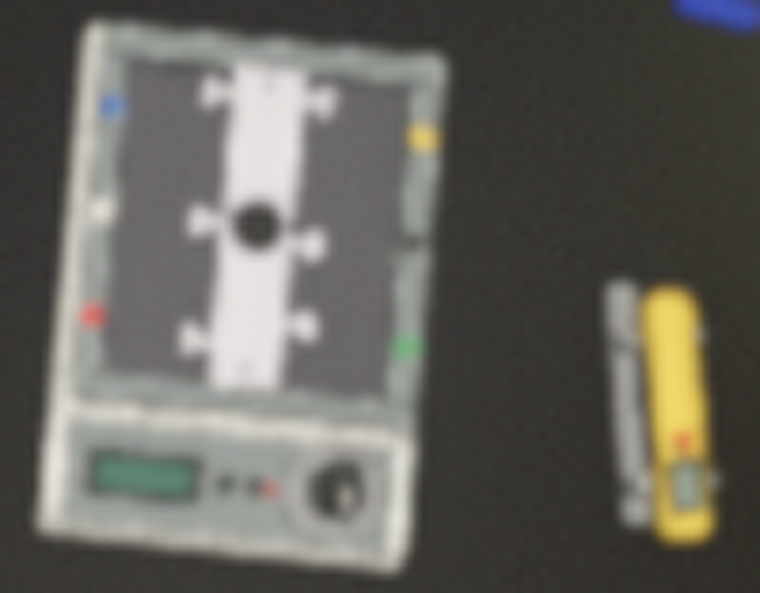

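```bash
cat >> h.py <<'E'
HUE=dict(red=(175,6),green=(45,85),blue=(100,125),yellow=(18,34))
def satcen(s,u,v,r,hue):
    """saturation-weighted centroid and axis angle of a hue within r px of (u,v)"""
    c=s['color'];h=cv2.cvtColor(c,cv2.COLOR_RGB2HSV).astype(float)
    V,U=np.mgrid[:c.shape[0],:c.shape[1]];lo,hi=HUE[hue]
    H=h[...,0];ok=((H>=lo)&(H<=hi)) if lo<hi else ((H>=lo)|(H<=hi))
    w=np.where(ok&(np.hypot(U-u,V-v)<r),np.maximum(h[...,1]*h[...,2]/255-40,0),0)
    m=w.sum()
    if m==0:return None
    cu,cv=(w*U).sum()/m,(w*V).sum()/m
    return cu,cv,w,int((w>0).sum())
E
python3 - <<'E'
from h import *
s=snapshot('top')
def dark(u,v,r,t=70):
    g=s['color'].max(2).astype(float);V,U=np.mgrid[:384,:512];w=np.where(np.hypot(U-u,V-v)<r,np.maximum(t-g,0),0);return (w*U).sum()/w.sum(),(w*V).sum()/w.sum()
loc=dict(blue=(112,105),red=(92,315),yellow=(424,138),green=(405,348))
hf=dict(blue=(56,1),red=(-56,1),yellow=(56,-1),green=(-56,-1))
W={}
for k,(x,y) in loc.items():
    r=satcen(s,290+x/7.6,155+y/7.6,4,k);W[k]=ray(s,r[0],r[1],.07);print(k,np.round(r[:2],2),r[3],W[k].round(4))
u=dark(290+256/7.6,155+226/7.6,4,110);sp=ray(s,*u,.07);print('spot',u,sp.round(4))
d=(W['blue']-W['red']+W['yellow']-W['green'])
e=(W['blue']+W['red']-W['yellow']-W['green'])
print('yaw x',np.degrees(np.arctan2(d[1],d[0])),np.hypot(*d[:2])/2,'yaw y',np.degrees(np.arctan2(e[1],e[0]))-90,np.hypot(*e[:2])/2,'mid',np.mean(list(W.values()),0).round(4))
P=cloud(s)
print('deck z',np.median(P[186:190,296:303,2]), 'table',np.median(P[200:230,355:365,2]),P[236:240,300:330,2].mean())
for k,(x,y) in dict(green=(145,120),yellow=(610,133),blue=(128,347),red=(352,368)).items():
    r=satcen(s,180+x/8,175+y/8,9,k);w=r[2];V,U=np.nonzero(w)
    pts=np.array([ray(s,a,b,.056) for a,b in zip(U,V)]);ww=w[V,U]
    m=np.average(pts,axis=0,weights=ww);C=np.cov((pts-m)[:,:2].T,aweights=ww);ev,E=np.linalg.eigh(C);a=E[:,1]
    print(k,np.round(r[:2],2),m.round(4),'axis deg',np.degrees(np.arctan2(a[1],a[0])).round(1),r[3])
# thermometer region
q=(P[...,2]>.012);sub=P[180:232,362:392]
np.set_printoptions(linewidth=250)
print((sub[...,2][::2]*1000).round().astype(int))
E
```

```text
blue [304.33 168.45] 5 [ 0.6471 -0.031   0.07  ]
red [301.73 196.04] 10 [ 0.5355 -0.0187  0.07  ]
yellow [345.24 172.74] 16 [ 0.629  -0.1951  0.07  ]
green [342.94 200.2 ] 4 [ 0.5181 -0.1828  0.07  ]
spot (np.float64(323.4472727272727), np.float64(184.29090909090908)) [ 0.5825 -0.1065  0.07  ]
yaw x -6.32683174643755 0.11195412597880444 yaw y -6.190097047069827 0.1650717099219688 mid [ 0.5824 -0.1069  0.07  ]
deck z 0.04460109680668687 table 0.00024229290689418146 2.675615649017042e-05
green [197.01 189.37] [0.566  0.4014 0.056 ] axis deg 94.6 36
yellow [255.88 191.32] [0.557  0.1643 0.056 ] axis deg 86.0 60
blue [195.2  218.32] [0.4493 0.4073 0.056 ] axis deg 120.7 38
red [223.45 220.44] [0.4404 0.2944 0.056 ] axis deg 164.1 50
[[   2   -1    0    9    7   -2   -1   -7    3   -2   -8  -13   -4    1   -4    0    4    4   -1   -5    6    2   11   -2    0    6   -5    5   -3    2]
 [   1   -5    0    2   -7    1    5    0    0    0   -4   -2   -3   11    6   -3    1    0    3    4    3    7    5    8   -7   -5   -8    2   -3   -2]
 [  -9    5   -2   -3    2    0   -1   -3    7   -4    
[... 2917 characters left out ...]
4    1   46   55   52   57   58   56   55    3   -2    2    3    2   -2    2    5    7]
 [   1   -2    1   -4   -6    5    9   13    6   12    4    2    6   -1   51   54   58   49   51   53   51    4   -3    9    3    0   10   -1  -12   -4]
 [   1    4    6    6   -4   10   -2    2   -3    2    4    1    3    9    1    8   -3    8   -2    3    2    1    9   -3   14    5    4   -6    4    9]
 [  -3  -15    0   -6    1   -1    2   -3    1  -11   -1   14    4    3    5    1   -1   -5   -8    6    6    7   -4   -9   12   -6   -1   -2    9    5]
 [  -9   -5   -1    9   -2    0    9    5   -5   -1   -2    5   -7   16    0   -2    0    5    1   -1   13   -1    2    1  -12    3    4   -3    3    1]]
```

```bash
python3 - <<'E'
from h import *
t=snapshot('top');s=snapshot('scene');f=lambda c,u,v,r:cv2.resize(c[int(v)-r:int(v)+r,int(u)-r:int(u)+r],(380,290),interpolation=cv2.INTER_CUBIC)
def box(c,u,v):
    u,v=int(u),int(v);return cv2.resize(c[v-12:v+13,u-16:u+17],(390,295),interpolation=cv2.INTER_CUBIC)
B=[.449,.407,.03];K=[.448,.168,.03]
im=np.vstack([np.hstack([box(c,*proj(q,p)) for p in(B,K)]) for q,c in((t,t['color']),(s,s['color']))])
save('bk.png',im)
E
```

```text
(no output)
```

View pics/bk.png

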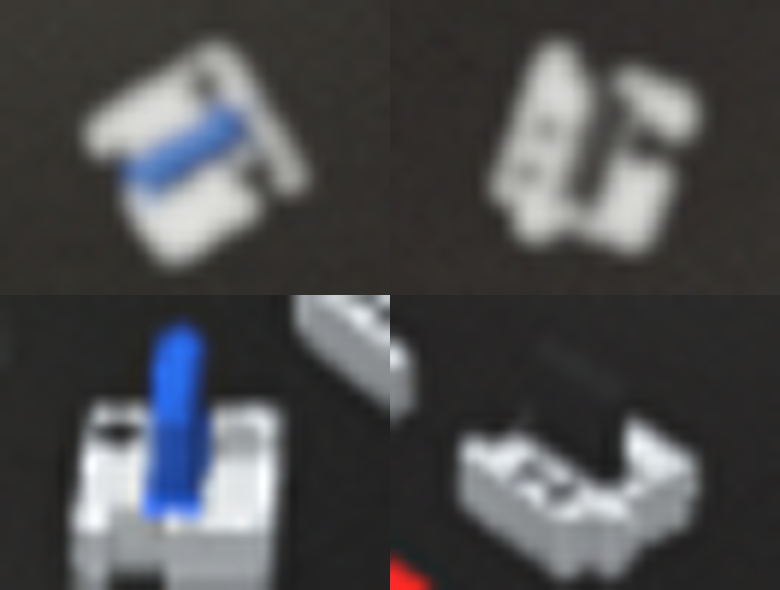

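```bash
cat >> h.py <<'E'
HT=np.array([.5825,-.1067]);HY=np.radians(-6.26)
def bay(hx,hy): c,s_=np.cos(HY),np.sin(HY);return HT+np.array([c*hx-s_*hy,s_*hx+c*hy])/1000
APP=dict(green=(.566,.4014),yellow=(.557,.1643),blue=(.4493,.4073),red=(.4404,.2944),black=(.448,.168))
def fin(s,k,xy,z=.041,r=13):
    u,v=proj(s,[*xy,z]);q=satcen(s,u,v,r,k)
    if q is None:return None
    w=np.minimum(q[2],60);V,U=np.nonzero(w);pts=np.array([ray(s,a,b,z) for a,b in zip(U,V)]);ww=w[V,U]
    m=np.average(pts,axis=0,weights=ww);C=np.cov((pts-m)[:,:2].T,aweights=ww);e,E=np.linalg.eigh(C);a=E[:,1]
    return m[:2].round(4),np.degrees(np.arctan2(a[1],a[0])).round(1),len(U)
def body(s,xy,r=12,t=95):
    k=8;u,v=proj(s,[*xy,.012]);u,v=int(u),int(v)
    g=s['color'].min(2)[v-r:v+r+1,u-r:u+r+1];G=cv2.resize(g,None,fx=k,fy=k,interpolation=cv2.INTER_CUBIC)
    M=(G>t).astype(np.uint8);M=cv2.morphologyEx(M,cv2.MORPH_CLOSE,np.ones((33,33)))
    c=max(cv2.findContours(M,0,2)[0],key=cv2.contourArea)
    p=np.array([ray(s,(x+.5)/k-.5+u-r,(y+.5)/k-.5+v-r,.012)[:2] for x,y in c[:,0]])
    (cx,cy),(w,h),a=cv2.minAreaRect((p*1000).astype(np.float32));return (cx/1000,cy/1000),(w,h),a
def plan(x,y,z,yaw):
    "turn first (deg about tool z), then shift mm along the tool axes"
    o=get_obs();p=o['tool_pos'];d=(np.array([x,y,z])-p)*1000;a=np.radians(yaw)
    t=(np.degrees(o['ee_rot'][2])-yaw+180)%360-180
    print('t=%.1f turn %.1f then shift x %.1f y %.1f z %.1f'%(o['time'],t,np.cos(a)*d[0]+np.sin(a)*d[1],np.sin(a)*d[0]-np.cos(a)*d[1],-d[2]))
E
python3 - <<'E'
from h import *
t=snapshot('top');s=snapshot('scene')
for k in('green','yellow','blue','red'):print(k,fin(t,k,APP[k]),fin(s,k,APP[k],r=10),body(t,APP[k]))
print('black',body(t,APP['black']))
plan(.448,.168,.2,160)
E
```

```text
green (array([0.5679, 0.4033]), np.float64(94.7), 37) (array([0.5724, 0.4046]), np.float64(120.0), 112) ((0.5706965942382812, 0.4071595458984375), (69.99896240234375, 63.854312896728516), 89.75743103027344)
yellow (array([0.5589, 0.1643]), np.float64(86.1), 58) (array([0.562, 0.167]), np.float64(116.2), 103) ((0.5616007080078125, 0.16452511596679686), (61.42790603637695, 63.35780334472656), 84.95856475830078)
blue (array([0.4504, 0.4091]), np.float64(120.6), 38) (array([0.4511, 0.4133]), np.float64(124.6), 84) ((0.4515231628417969, 0.4093623657226563), (63.90606689453125, 63.04014587402344), 30.840179443359375)
red (array([0.4411, 0.2954]), np.float64(164.2), 50) (array([0.4448, 0.2988]), np.float64(133.5), 120) ((0.45023086547851565, 0.2938376770019531), (62.73453140258789, 77.9081802368164), 71.87205505371094)
black ((0.4489243469238281, 0.1656028289794922), (62.77143478393555, 70.10490417480469), 71.431396484375)
t=0.4 turn -133.3 then shift x 37.0 y 688.0 z 5.3
```

```bash
python3 -m creep '[[[0,0,0,-9.9],[0,0,0,-9.9],[0,0,0,-9.9],[0,0,0,-9.9],[0,0,0,-9.9],[0,0,0,-9.9]]]' 0.5; python3 -c "
from h import *
plan(.5589,.1643,.12,86)"
```

```text
time: 1.15
tool_pos: [0.2475, -0.4912, 0.2055]
ee_rot: [3.142, 0.0, 1.509]
wrist_force: [-0.1, 0.2, -0.5]
width: 0.0474
t=1.1 turn 0.5 then shift x 675.6 y 264.9 z 85.5
```

```bash
python3 -m creep '[[[56,22,0,0],[56,22,0,0],[56,22,0,0],[56,22,0,0],[56,22,0,0],[56,22,0,0],[56,22,0,0],[56,22,0,0]]]' ;python3 -m creep '[[[56,22,0,0],[56,22,0,0],[56,22,0,0],[56,22,0,0],[0,0,40,0],[0,0,40,0],[0,0,0,0]]]'; python3 -c "
from h import *
plan(.5589,.1643,.03,86)
s=snapshot('top');print(fin(s,'yellow',APP['yellow']))"
```

```text
time: 2.15
tool_pos: [0.4538, -0.0542, 0.2059]
ee_rot: [3.14, 0.001, 1.503]
wrist_force: [0.6, -0.6, 0.3]
width: 0.0473
time: 3.02
tool_pos: [0.5533, 0.1613, 0.1212]
ee_rot: [-3.133, 0.002, 1.504]
wrist_force: [0.1, -0.3, 0.9]
width: 0.0471
t=3.0 turn 0.2 then shift x 3.4 y 5.3 z 91.2
None
```

```bash
python3 -m creep '[[[3.4,5.3,30,0],[0,0,30,0],[0,0,26,0],[0,0,0,0],[0,0,0,0]]]';  python3 -c "
from h import *
plan(.5589,.1643,.03,86)
s=snapshot('scene');u,v=proj(s,[.559,.164,.05]);u,v=int(u),int(v);save('p1.png',s['color'][v-35:v+25,u-40:u+40],8)"
```

```text
time: 3.7
tool_pos: [0.5635, 0.1647, 0.0424]
ee_rot: [3.137, -0.001, 1.503]
wrist_force: [0.2, -0.4, -0.4]
width: 0.0469
t=3.7 turn 0.1 then shift x -0.8 y -4.5 z 12.4
```

View pics/p1.png

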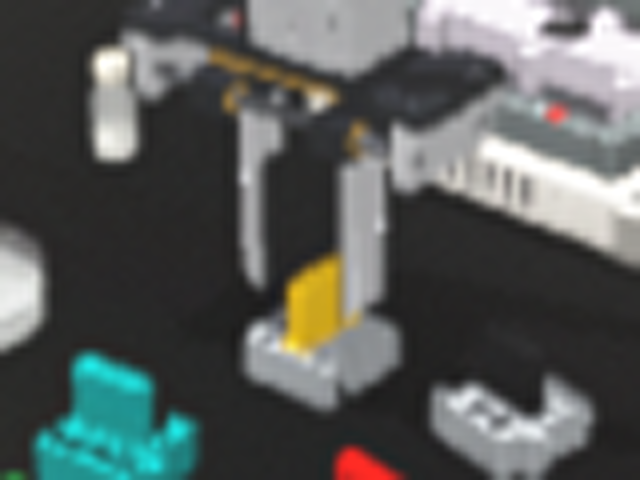

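```bash
python3 -m creep '[[[0,0,12,0],[0,0,0,0],[0,0,0,0]]]';  python3 -c "
from h import *
plan(.5589,.1643,.03,86)"; python3 -m creep '[[[0,0,0,0],[0,0,0,0]]]'
```

```text
time: 4.12
tool_pos: [0.5615, 0.1646, 0.0273]
ee_rot: [-3.141, 0.0, 1.504]
wrist_force: [0.7, -0.5, 0.4]
width: 0.047
t=4.1 turn 0.1 then shift x -0.5 y -2.6 z -2.7
time: 4.38
tool_pos: [0.5617, 0.1646, 0.0276]
ee_rot: [3.141, 0.0, 1.504]
wrist_force: [0.4, 0.5, -0.4]
width: 0.0466
```

```bash
python3 -m creep '[[[0,-2.5,0,0],[0,0,0,0],[0,0,0,0],[0,0,0,0],[0,0,0,0],[0,0,0,0]]]' 0; python3 -m creep '[[[0,0,-40,0],[0,0,-50,0],[0,0,-40,0],[0,0,0,0],[0,0,0,0]]]';python3 -c "
from h import *
plan(*bay(56,-47),.2,-6.26)"
```

```text
time: 5.12
tool_pos: [0.5593, 0.1648, 0.0275]
ee_rot: [3.141, -0.0, 1.504]
wrist_force: [1.2, -0.2, 0.1]
width: 0.0115
time: 5.75
tool_pos: [0.558, 0.1645, 0.1551]
ee_rot: [-3.138, 0.001, 1.504]
wrist_force: [-0.9, 0.2, -3.0]
width: 0.0119
t=5.8 turn 92.4 then shift x 109.9 y 313.9 z -44.9
```

```bash
python3 -m creep '[[[0,0,0,10.3],[0,0,0,10.3],[0,0,0,10.3],[0,0,0,10.3],[0,0,0,10.3],[0,0,0,10.3],[0,0,0,10.3],[0,0,0,10.3]]]'; python3 -m creep '[[[0,0,0,10],[18.3,52.3,0,0],[18.3,52.3,0,0],[18.3,52.3,0,0],[18.3,52.3,0,0],[18.3,52.3,0,0],[18.3,52.3,0,0],[0,0,0,0]]]';python3 -m creep '[[[0,0,0,0],[0,0,0,0],[0,0,0,0]]]'; python3 -c "
from h import *
plan(*bay(56,-47),.11,-6.26)"
```

```text
time: 6.75
tool_pos: [0.5573, 0.1644, 0.1534]
ee_rot: [3.141, 0.007, 0.059]
wrist_force: [-0.3, 0.2, -0.6]
width: 0.0119
time: 7.75
tool_pos: [0.6325, -0.1631, 0.1525]
ee_rot: [-3.141, 0.007, -0.115]
wrist_force: [-0.5, 0.8, -3.5]
width: 0.0115
time: 8.12
tool_pos: [0.634, -0.1577, 0.1574]
ee_rot: [-3.141, 0.0, -0.107]
wrist_force: [-0.4, 0.3, -2.6]
width: 0.0117
t=8.1 turn 0.1 then shift x -0.7 y 1.9 z 47.4
```

```bash
python3 -m creep '[[[-0.5,2,25,0],[0,0,25,0],[0,0,0,0],[0,0,0,0],[0,0,0,0],[0,0,0,0]]]'; python3 -c "
from h import *
plan(*bay(56,-47),.0735,-6.26)
s=snapshot('scene');t=snapshot('top')
p=[*bay(40,-30),.08]
u,v=map(int,proj(s,p));a=s['color'][v-22:v+23,u-30:u+30]
u,v=map(int,proj(t,p));b=t['color'][v-22:v+23,u-30:u+30]
save('q1.png',np.hstack([cv2.resize(i,None,fx=6.6,fy=8,interpolation=cv2.INTER_CUBIC) for i in(a,b)]))"
```

```text
time: 8.88
tool_pos: [0.634, -0.1612, 0.1089]
ee_rot: [3.141, -0.002, -0.109]
wrist_force: [-0.1, 0.5, -2.1]
width: 0.0118
t=8.9 turn 0.0 then shift x -1.2 y -1.6 z 35.4
```

View pics/q1.png

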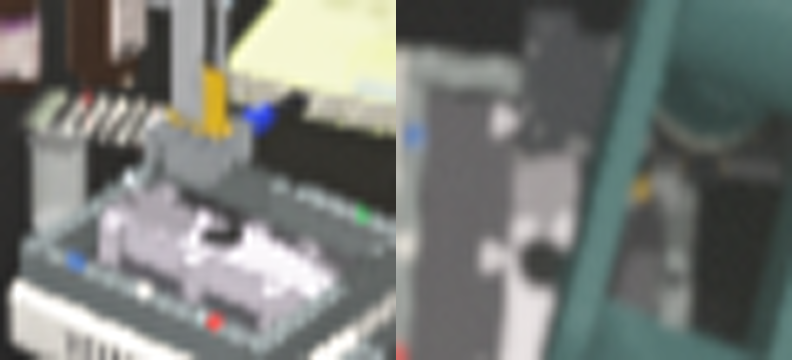

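```bash
python3 -m creep '[[[-1.2,-1.6,4,0],[0,0,4,0],[0,0,3,0],[0,0,2,0],[0,0,2,0],[0,0,0,0],[0,0,0,0],[0,0,0,0]]]'; python3 -c "
from h import *
plan(*bay(56,-47),.0735,-6.26)"
```

```text
time: 9.98
tool_pos: [0.6324, -0.1594, 0.0927]
ee_rot: [3.141, -0.0, -0.109]
wrist_force: [0.5, 0.4, -2.4]
width: 0.0118
t=10.0 turn 0.0 then shift x 0.6 y 0.1 z 19.2
```

```bash
python3 -m creep '[[[0,0,4,0],[0,0,4,0],[0,0,4,0],[0,0,4,0],[0,0,3,0],[0,0,0,0],[0,0,0,0],[0,0,0,0]]]'; python3 -c "
from h import *
plan(*bay(56,-47),.0735,-6.26)"
```

```text
time: 10.98
tool_pos: [0.6325, -0.1594, 0.0736]
ee_rot: [3.141, -0.0, -0.109]
wrist_force: [0.0, -0.1, -1.6]
width: 0.0118
t=11.0 turn 0.0 then shift x 0.6 y 0.1 z 0.1
```

```bash
python3 -m creep '[[[0,0,1.5,0],[0,0,0,0],[0,0,0,0]]]'; python3 -m creep '[[[0,0,0,0],[0,0,0,0],[0,0,-20,0],[0,0,-50,0],[0,0,-50,0],[0,0,0,-10],[0,0,0,-10],[0,0,0,-10]]]' 0.4;python3 -m creep '[[[0,0,0,-10],[0,0,0,-10],[0,0,0,-10],[0,0,0,-10],[0,0,0,-10],[0,0,0,-10],[0,0,0,-10],[0,0,0,0]]]'; python3 -c "
from h import *
t=snapshot('top');print(fin(t,'yellow',bay(56,-47),z=.087,r=9))
for k in('green','blue','red'):print(k,fin(t,k,APP[k]))
g=fin(t,'green',APP['green'])
plan(*g[0],.12,94.7)"
```

```text
time: 11.35
tool_pos: [0.6325, -0.1594, 0.0735]
ee_rot: [3.141, -0.001, -0.109]
wrist_force: [-3.6, 0.9, 5.8]
width: 0.0121
time: 12.35
tool_pos: [0.6328, -0.1595, 0.1939]
ee_rot: [3.14, -0.002, 0.42]
wrist_force: [-0.2, -0.3, 0.8]
width: 0.037
time: 13.35
tool_pos: [0.6327, -0.1595, 0.1934]
ee_rot: [3.14, 0.001, 1.634]
wrist_force: [0.5, -0.0, 0.0]
width: 0.0378
None
green (array([0.5679, 0.4032]), np.float64(94.5), 36)
blue (array([0.4504, 0.4091]), np.float64(120.6), 38)
red (array([0.4624, 0.3341]), np.float64(158.8), 39)
t=13.4 turn -1.1 then shift x 566.1 y -18.4 z 73.2
```

```bash
python3 -m creep '[[[56.6,-1.84,0,0],[56.6,-1.84,0,0],[56.6,-1.84,0,0],[56.6,-1.84,0,0],[56.6,-1.84,0,0],[56.6,-1.84,0,0],[56.6,-1.84,0,0],[56.6,-1.84,0,0]]]' 0.5; python3 -m creep '[[[56.6,-1.84,0,-1],[56.6,-1.84,0,0],[0,0,40,0],[0,0,40,0],[0,0,0,0],[0,0,0,0],[0,0,0,0]]]'; python3 -c "
from h import *
plan(.5679,.4033,.0275,94.7)"
```

```text
time: 14.4
tool_pos: [0.5879, 0.2934, 0.1928]
ee_rot: [3.14, -0.0, 1.633]
wrist_force: [0.6, 0.6, 0.2]
width: 0.0468
time: 15.28
tool_pos: [0.5776, 0.4047, 0.1154]
ee_rot: [3.137, -0.002, 1.653]
wrist_force: [-0.5, -0.6, -0.0]
width: 0.0473
t=15.3 turn -0.0 then shift x -0.6 y -9.7 z 87.9
```

```bash
python3 -m creep '[[[-0.6,-8.7,30,0],[0,0,30,0],[0,0,0,0],[0,0,0,0],[0,0,0,0]]]'; python3 -c "
from h import *
plan(.5679,.4033,.0275,94.7)"
```

```text
time: 15.9
tool_pos: [0.5689, 0.4035, 0.0548]
ee_rot: [3.137, -0.002, 1.653]
wrist_force: [-0.2, -0.1, -0.1]
width: 0.0472
t=15.9 turn 0.0 then shift x -0.2 y -1.0 z 27.3
```

```bash
python3 -m creep '[[[0,-1,14,0],[0,0,13,0],[0,0,0,0],[0,0,0,0]]]'; python3 -m creep '[[[0,0,0,0],[0,0,0,0],[0,0,0,0],[0,0,0,0],[0,0,0,0]]]' 0; python3 -m creep '[[[0,0,-40,0],[0,0,-50,0],[0,0,-45,0],[0,0,0,10.1],[0,0,0,10.1],[0,0,0,10.1],[0,0,0,10.1],[0,0,0,10.1]]]';python3 -c "
from h import *
plan(*bay(-56,-47),.15,-6.26)"; python3 -m creep '[[[0,0,0,10.1],[0,0,0,10.1],[0,0,0,10.1],[0,0,0,10.1],[0,0,0,10.1],[0,0,0,0]]]'; python3 -c "
from h import *
plan(*bay(-56,-47),.15,-6.26)"
```

```text
time: 16.4
tool_pos: [0.5663, 0.4027, 0.0244]
ee_rot: [-3.141, 0.0, 1.654]
wrist_force: [-0.0, 0.6, 2.3]
width: 0.0465
time: 17.02
tool_pos: [0.5663, 0.4027, 0.0246]
ee_rot: [-3.141, 0.0, 1.654]
wrist_force: [0.2, 0.7, -0.7]
width: 0.0118
time: 18.02
tool_pos: [0.5659, 0.4025, 0.1589]
ee_rot: [-3.141, 0.002, 0.766]
wrist_force: [-0.0, 0.3, -1.2]
width: 0.0118
t=18.0 turn 50.2 then shift x 16.1 y 551.3 z 8.9
time: 18.77
tool_pos: [0.566, 0.4025, 0.1591]
ee_rot: [3.14, 0.001, -0.107]
wrist_force: [0.5, 0.3, -1.5]
width: 0.012
t=18.8 turn 0.1 then shift x 15.9 y 551.4 z 9.1
```

```bash
python3 -m creep '[[[1.6,55.1,0,0],[1.6,55.1,0,0],[1.6,55.1,0,0],[1.6,55.1,0,0],[1.6,55.1,0,0],[1.6,55.1,0,0],[1.6,55.1,0,0],[1.6,55.1,0,0]]]'; python3 -m creep '[[[1.6,55.1,0,0],[1.6,55.1,0,0],[0,0,20,0],[0,0,25,0],[0,0,0,0],[0,0,0,0],[0,0,0,0],[0,0,0,0]]]'; python3 -c "
from h import *
plan(*bay(-56.6,-47),.1,-6.26)"
```

```text
time: 19.77
tool_pos: [0.5305, -0.0385, 0.16]
ee_rot: [3.142, -0.0, -0.106]
wrist_force: [1.5, 0.1, -2.2]
width: 0.0119
time: 20.78
tool_pos: [0.5229, -0.1467, 0.1161]
ee_rot: [3.141, -0.002, -0.108]
wrist_force: [0.5, -0.7, -1.2]
width: 0.0119
t=20.8 turn 0.1 then shift x -1.8 y 0.7 z 16.1
```

```bash
python3 -m creep '[[[-1.8,0.7,14,0],[0,0,4,0],[0,0,4,0],[0,0,4,0],[0,0,0,0],[0,0,0,0],[0,0,0,0]]]'; python3 -c "
from h import *
plan(*bay(-56.6,-47),.0706,-6.26)"
```

```text
time: 21.65
tool_pos: [0.5205, -0.1473, 0.0892]
ee_rot: [3.141, -0.0, -0.109]
wrist_force: [0.1, 0.6, -1.7]
width: 0.0116
t=21.6 turn 0.0 then shift x 0.6 y -0.1 z 18.6
```

```bash
python3 -m creep '[[[0.3,0,5,0],[0,0,5,0],[0,0,5,0],[0,0,5,0],[0,0,0,0],[0,0,0,0],[0,0,0,0]]]'; python3 -m creep '[[[0,0,0,0],[0,0,0,0],[0,0,-20,0],[0,0,-50,0],[0,0,-50,0],[0,0,0,-10.5],[0,0,0,-10.5],[0,0,0,-10.5]]]' 0.4;python3 -c "
from h import *
t=snapshot('top');save('t2.png',cv2.resize(t['color'][150:240,180:300],None,fx=6.5,fy=6.5,interpolation=cv2.INTER_CUBIC))
print(proj(t,[.4495,.164,.041]))
for k in('blue','red'):print(k,fin(t,k,dict(blue=(.45,.409),red=(.463,.334))[k]))
print(body(t,(.4495,.164)))"
```

```text
time: 22.52
tool_pos: [0.5207, -0.1473, 0.0705]
ee_rot: [3.141, -0.0, -0.109]
wrist_force: [-3.3, 0.9, 5.2]
width: 0.0117
time: 23.52
tool_pos: [0.5206, -0.1471, 0.1883]
ee_rot: [-3.141, 0.0, 0.447]
wrist_force: [-0.7, -0.1, -0.0]
width: 0.0377
[np.float64(256.06816775143824), np.float64(218.2700801500059)]
blue (array([0.4504, 0.4091]), np.float64(120.7), 38)
red (array([0.4648, 0.3341]), np.float64(163.0), 50)
((0.44896856689453124, 0.16570681762695313), (62.814109802246094, 70.055419921875), 71.60107421875)
```

View pics/t2.png

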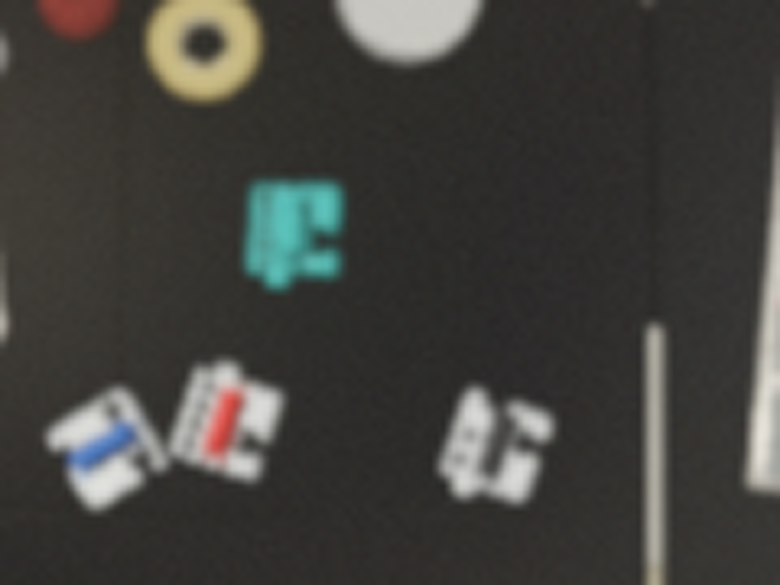

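```bash
python3 -m creep '[[[0,0,0,-10.5],[0,0,0,-10.5],[0,0,0,-10.5],[0,0,0,-10.5],[0,0,0,-10.5],[0,0,0,-10.5],[0,0,0,-10.5],[0,0,0,-10.5]]]' 0.5; python3 -m creep '[[[0,0,0,-10.5],[0,0,0,-10.5],[0,0,0,-10.5],[0,0,0,-10.5],[0,0,0,-10.5],[0,0,0,0],[0,0,0,0]]]'; python3 -c "
from h import *
plan(.45,.1635,.1,162)"
```

```text
time: 24.58
tool_pos: [0.5206, -0.1471, 0.1882]
ee_rot: [-3.141, -0.001, 1.91]
wrist_force: [-0.1, 0.5, 0.3]
width: 0.0466
time: 25.45
tool_pos: [0.5206, -0.1472, 0.1886]
ee_rot: [3.142, -0.0, 2.819]
wrist_force: [-0.4, 0.2, 0.1]
width: 0.0468
t=25.4 turn -0.5 then shift x 163.2 y 273.6 z 88.6
```

```bash
python3 -m creep '[[[27.2,45.6,0,0],[27.2,45.6,0,0],[27.2,45.6,0,0],[27.2,45.6,0,0],[27.2,45.6,0,0],[27.2,45.6,40,-0.5],[0,0,40,0],[0,0,0,0]]]'; python3 -m creep '[[[0,0,0,0],[0,0,0,0],[0,0,0,0]]]'; python3 -c "
from h import *
plan(.45,.1635,.0275,162)"
```

```text
time: 26.45
tool_pos: [0.4492, 0.1606, 0.1079]
ee_rot: [-3.137, -0.007, 2.831]
wrist_force: [-0.3, 1.0, 0.2]
width: 0.0468
time: 26.82
tool_pos: [0.4533, 0.1603, 0.113]
ee_rot: [3.14, 0.003, 2.83]
wrist_force: [-0.3, 0.5, 0.4]
width: 0.047
t=26.8 turn 0.2 then shift x 4.1 y 2.0 z 85.5
```

```bash
python3 -m creep '[[[4,2,30,0],[0,0,30,0],[0,0,13,0],[0,0,0,0],[0,0,0,0],[0,0,0,0]]]'; python3 -c "
from h import *
plan(.45,.1635,.0275,162)
s=snapshot('scene');u,v=map(int,proj(s,[.45,.163,.05]));save('p3.png',s['color'][v-35:v+25,u-40:u+40],8)"
```

```text
time: 27.58
tool_pos: [0.45, 0.1639, 0.0397]
ee_rot: [3.14, 0.002, 2.832]
wrist_force: [-0.3, 0.4, -0.5]
width: 0.047
t=27.6 turn 0.2 then shift x -0.1 y -0.4 z 12.2
```

View pics/p3.png

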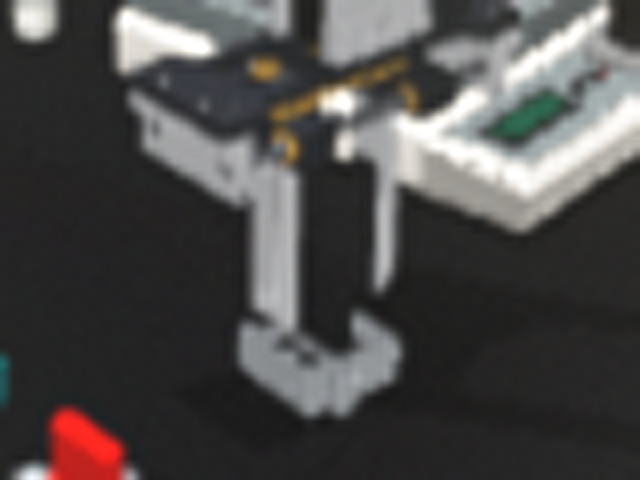

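Fingers straddle the black block symmetrically (block at ~320,350 in the crop). Grip and lift.

```bash
python3 -m creep '[[[0,0,12,0],[0,0,0,0],[0,0,0,0],[0,0,0,0]]]'; python3 -m creep '[[[0,0,0,0],[0,0,0,0],[0,0,0,0],[0,0,0,0],[0,0,0,0]]]' 0; python3 -m creep '[[[0,0,-40,0],[0,0,-50,0],[0,0,-45,0],[0,0,0,10.5],[0,0,0,10.5],[0,0,0,10.5],[0,0,0,10.5],[0,0,0,10.5]]]';python3 -m creep '[[[0,0,0,10.5],[0,0,0,10.5],[0,0,0,10.5],[0,0,0,10.5],[0,0,0,10.5],[0,0,0,10.5],[0,0,0,10.5],[0,0,0,10.5]]]'; python3 -m creep '[[[0,0,0,10.5],[0,0,0,10.5],[0,0,0,10.5],[0,0,0,0]]]';python3 -c "
from h import *
plan(*bay(0,-47),.15,-6.26)"; 
```

```text
time: 28.12
tool_pos: [0.4491, 0.1637, 0.0265]
ee_rot: [3.142, 0.0, 2.832]
wrist_force: [-0.1, -0.2, 0.1]
width: 0.0468
time: 28.75
tool_pos: [0.449, 0.1638, 0.0264]
ee_rot: [3.141, 0.0, 2.832]
wrist_force: [0.9, 1.3, -0.5]
width: 0.0117
time: 29.75
tool_pos: [0.4485, 0.1635, 0.1607]
ee_rot: [-3.14, 0.0, 1.909]
wrist_force: [0.4, -0.3, -0.9]
width: 0.0117
time: 30.75
tool_pos: [0.4485, 0.1635, 0.1607]
ee_rot: [-3.142, 0.001, 0.443]
wrist_force: [0.3, -0.1, -1.7]
width: 0.0115
time: 31.25
tool_pos: [0.4486, 0.1636, 0.1608]
ee_rot: [3.141, 0.001, -0.098]
wrist_force: [0.2, 0.3, -1.2]
width: 0.012
t=31.2 turn 0.6 then shift x 162.6 y 301.1 z 10.8
```

```bash
python3 -m creep '[[[27.1,50.2,0,0.6],[27.1,50.2,0,0],[27.1,50.2,0,0],[27.1,50.2,0,0],[27.1,50.2,0,0],[27.1,50.2,0,0],[0,0,0,0],[0,0,0,0]]]'; python3 -m creep '[[[0,0,20,0],[0,0,20,0],[0,0,0,0],[0,0,0,0],[0,0,0,0]]]'; python3 -c "
from h import *
plan(*bay(0,-47),.1,-6.26)"
```

```text
time: 32.25
tool_pos: [0.5773, -0.153, 0.1607]
ee_rot: [-3.141, 0.002, -0.109]
wrist_force: [-0.6, 0.4, -1.7]
width: 0.0115
time: 32.88
tool_pos: [0.5784, -0.1532, 0.1229]
ee_rot: [3.141, -0.003, -0.11]
wrist_force: [0.5, -0.0, -0.9]
width: 0.0121
t=32.9 turn -0.0 then shift x -1.0 y 0.4 z 22.9
```

```bash
python3 -m creep '[[[-1,0.3,15,0],[0,0,7,0],[0,0,4,0],[0,0,4,0],[0,0,3,0],[0,0,0,0],[0,0,0,0],[0,0,0,0]]]'; python3 -c "
from h import *
plan(*bay(0,-47),.0724,-6.26)"
```

```text
time: 33.88
tool_pos: [0.5774, -0.1538, 0.0884]
ee_rot: [3.141, -0.002, -0.111]
wrist_force: [4.5, -1.2, -3.8]
width: 0.0119
t=33.9 turn -0.1 then shift x -0.1 y -0.4 z 16.0
```

```bash
python3 -m creep '[[[0.8,0,4,0],[0,0,4,0],[0,0,4,0],[0,0,4,0],[0,0,0,0],[0,0,0,0]]]'; python3 -c "
from h import *
plan(*bay(0,-47),.0724,-6.26)"
```

```text
time: 34.62
tool_pos: [0.5777, -0.1537, 0.0724]
ee_rot: [3.141, -0.0, -0.111]
wrist_force: [2.6, -0.2, 0.1]
width: 0.0117
t=34.6 turn -0.1 then shift x -0.3 y -0.2 z 0.0
```

```bash
python3 -m creep '[[[0,0,1.5,0],[0,0,0,0]]]'; python3 -m creep '[[[0,0,0,0],[0,0,0,0],[0,0,-20,0],[0,0,-50,0],[0,0,-50,0],[0,0,0,-10.5],[0,0,0,-10.5],[0,0,0,-10.5]]]' 0.4;python3 -m creep '[[[0,0,0,-10.5],[0,0,0,-10.5],[0,0,0,-10.5],[0,0,0,-10.5],[0,0,0,-10.5],[0,0,0,-10.5],[0,0,0,-10.5],[0,0,0,-10.5]]]' 0.5; python3 -m creep '[[[0,0,0,-10.5],[0,0,0,-10.5],[0,0,0,-10.5],[0,0,0,-10.5],[0,0,0,-10.5],[0,0,0,0],[0,0,0,0]]]'; python3 -c "
from h import *
t=snapshot('top')
for k in('blue','red'):print(k,fin(t,k,dict(blue=(.45,.409),red=(.465,.334))[k]))
plan(.4648,.3341,.1,163)"
```

```text
time: 34.88
tool_pos: [0.5777, -0.1537, 0.0724]
ee_rot: [3.141, -0.001, -0.111]
wrist_force: [1.5, 0.0, 5.6]
width: 0.0118
time: 35.88
tool_pos: [0.5766, -0.1536, 0.1899]
ee_rot: [-3.14, 0.002, 0.445]
wrist_force: [0.4, 0.2, -0.3]
width: 0.0372
time: 36.88
tool_pos: [0.5766, -0.1535, 0.1897]
ee_rot: [-3.139, -0.002, 1.911]
wrist_force: [0.3, 0.1, 0.3]
width: 0.047
time: 37.75
tool_pos: [0.5771, -0.1536, 0.1903]
ee_rot: [-3.141, -0.001, 2.819]
wrist_force: [0.3, -0.4, -0.5]
width: 0.0471
blue (array([0.4504, 0.409 ]), np.float64(120.6), 38)
red (array([0.4648, 0.3341]), np.float64(163.1), 50)
t=37.8 turn -1.5 then shift x 250.1 y 433.5 z 90.5
```

```bash
python3 -m creep '[[[27.8,48.2,0,-1.5],[27.8,48.2,0,0],[27.8,48.2,0,0],[27.8,48.2,0,0],[27.8,48.2,0,0],[27.8,48.2,0,0],[27.8,48.2,0,0],[27.8,48.2,0,0]]]'; python3 -m creep '[[[27.8,48.2,0,0],[0,0,40,0],[0,0,40,0],[0,0,0,0],[0,0,0,0],[0,0,0,0],[0,0,0,0]]]'; python3 -c "
from h import *
plan(.4648,.3341,.0265,163)"
```

```text
time: 38.8
tool_pos: [0.4772, 0.2818, 0.191]
ee_rot: [3.142, 0.0, 2.846]
wrist_force: [0.5, -0.5, 0.3]
width: 0.047
time: 39.67
tool_pos: [0.4663, 0.3347, 0.1127]
ee_rot: [3.139, 0.002, 2.847]
wrist_force: [0.4, 0.1, 0.3]
width: 0.0471
t=39.7 turn 0.1 then shift x 1.2 y -1.0 z 86.2
```

```bash
python3 -m creep '[[[1.2,-1,35,0],[0,0,35,0],[0,0,15,0],[0,0,0,0],[0,0,0,0],[0,0,0,0]]]'; python3 -m creep '[[[0,0,0,0],[0,0,0,0],[0,0,0,0],[0,0,0,0],[0,0,0,0]]]' 0; python3 -m creep '[[[0,0,-40,0],[0,0,-50,0],[0,0,-45,0],[0,0,0,-5.2],[0,0,0,-5.3],[0,0,0,0],[0,0,0,0]]]';python3 -c "
from h import *
plan(*bay(-56,47),.15,173.74)"; 
```

```text
time: 40.42
tool_pos: [0.4644, 0.3341, 0.0268]
ee_rot: [3.14, 0.001, 2.847]
wrist_force: [-0.8, 0.2, -1.0]
width: 0.0473
time: 41.05
tool_pos: [0.4638, 0.3338, 0.0258]
ee_rot: [3.142, 0.0, 2.847]
wrist_force: [-0.3, 0.6, 0.0]
width: 0.0114
time: 41.92
tool_pos: [0.4636, 0.3336, 0.1603]
ee_rot: [-3.141, -0.001, 3.029]
wrist_force: [0.2, -0.5, -1.6]
width: 0.0117
t=41.9 turn -0.2 then shift x -110.2 y -377.7 z 10.3
```

```bash
python3 -m creep '[[[-13.7,-47.2,0,-0.2],[-13.7,-47.2,0,0],[-13.7,-47.2,0,0],[-13.7,-47.2,0,0],[-13.7,-47.2,0,0],[-13.7,-47.2,0,0],[-13.7,-47.2,0,0],[-13.7,-47.2,0,0]]]'; python3 -m creep '[[[0,0,20,0],[0,0,20,0],[0,0,0,0],[0,0,0,0],[0,0,0,0],[0,0,0,0]]]'; python3 -c "
from h import *
plan(*bay(-56.8,47),.1,173.74)"
```

```text
time: 42.92
tool_pos: [0.5322, -0.0551, 0.1607]
ee_rot: [3.142, 0.0, 3.033]
wrist_force: [0.1, -0.5, -1.2]
width: 0.0116
time: 43.68
tool_pos: [0.5326, -0.0534, 0.1218]
ee_rot: [-3.141, 0.002, 3.034]
wrist_force: [0.2, 0.7, -1.3]
width: 0.0116
t=43.7 turn 0.1 then shift x 1.4 y -0.6 z 21.8
```

```bash
python3 -m creep '[[[1.4,-0.6,15,0],[0,0,7,0],[0,0,4,0],[0,0,4,0],[0,0,3,0],[0,0,0,0],[0,0,0,0],[0,0,0,0]]]'; python3 -c "
from h import *
plan(*bay(-56.8,47),.0718,173.74)"
```

```text
time: 44.68
tool_pos: [0.5309, -0.054, 0.0881]
ee_rot: [-3.141, 0.001, 3.034]
wrist_force: [-0.1, -0.3, -0.9]
width: 0.0119
t=44.7 turn 0.1 then shift x -0.3 y 0.2 z 16.3
```

```bash
python3 -m creep '[[[0,0,4,0],[0,0,4,0],[0,0,4,0],[0,0,4,0],[0,0,2,0],[0,0,0,0],[0,0,0,0]]]'; python3 -m creep '[[[0,0,0,0],[0,0,0,0],[0,0,-20,0],[0,0,-50,0],[0,0,-50,0],[0,0,0,8.9],[0,0,0,8.9],[0,0,0,8.9]]]' 0.4;python3 -m creep '[[[0,0,0,8.9],[0,0,0,8.9],[0,0,0,8.7],[0,0,0,0],[0,0,0,0]]]' 0.5; python3 -c "
from h import *
t=snapshot('top')
print(fin(t,'blue',(.45,.409)))
plan(.4504,.4091,.1,120.6)"
```

```text
time: 45.55
tool_pos: [0.5308, -0.054, 0.0717]
ee_rot: [-3.141, 0.001, 3.034]
wrist_force: [-3.8, 0.4, 7.4]
width: 0.0116
time: 46.55
tool_pos: [0.5307, -0.0539, 0.1896]
ee_rot: [-3.142, -0.0, 2.563]
wrist_force: [0.3, -0.1, -1.3]
width: 0.0377
time: 47.18
tool_pos: [0.5306, -0.0539, 0.1896]
ee_rot: [-3.141, -0.0, 2.108]
wrist_force: [0.2, -0.2, -0.2]
width: 0.0471
(array([0.4504, 0.409 ]), np.float64(120.7), 38)
t=47.2 turn 0.1 then shift x 439.4 y 166.6 z 89.7
```

```bash
python3 -m creep '[[[54.9,20.8,0,0],[54.9,20.8,0,0],[54.9,20.8,0,0],[54.9,20.8,0,0],[54.9,20.8,0,0],[54.9,20.8,0,0],[54.9,20.8,0,0],[54.9,20.8,0,0]]]'; python3 -m creep '[[[0,0,40,0],[0,0,40,0],[0,0,0,0],[0,0,0,0],[0,0,0,0],[0,0,0,0]]]'; python3 -c "
from h import *
plan(.4504,.4091,.0265,120.6)"
```

```text
time: 48.22
tool_pos: [0.4494, 0.4106, 0.1899]
ee_rot: [3.141, 0.0, 2.107]
wrist_force: [1.1, -0.1, -1.4]
width: 0.0474
time: 48.98
tool_pos: [0.4509, 0.4092, 0.1119]
ee_rot: [3.138, -0.0, 2.105]
wrist_force: [0.8, -0.2, -0.0]
width: 0.0472
t=49.0 turn 0.0 then shift x 0.2 y -0.5 z 85.4
```

```bash
python3 -m creep '[[[0.2,0,35,0],[0,0,35,0],[0,0,15,0],[0,0,0,0],[0,0,0,0],[0,0,0,0]]]'; python3 -m creep '[[[0,0,0,0],[0,0,0,0],[0,0,0,0],[0,0,0,0],[0,0,0,0]]]' 0; python3 -m creep '[[[0,0,-40,0],[0,0,-50,0],[0,0,-45,0],[0,0,0,-8.9],[0,0,0,-8.9],[0,0,0,-8.9],[0,0,0,-8.9],[0,0,0,-8.9]]]'; python3 -m creep '[[[0,0,0,-8.6],[0,0,0,0],[0,0,0,0]]]';python3 -c "
from h import *
plan(*bay(56,47),.15,173.74)"; 
```

```text
time: 49.72
tool_pos: [0.4503, 0.4092, 0.0256]
ee_rot: [3.14, -0.0, 2.106]
wrist_force: [-0.7, 0.2, 0.0]
width: 0.047
time: 50.35
tool_pos: [0.4498, 0.4089, 0.0248]
ee_rot: [-3.142, 0.0, 2.106]
wrist_force: [0.9, 0.2, -0.0]
width: 0.0117
time: 51.35
tool_pos: [0.4494, 0.4086, 0.1588]
ee_rot: [-3.14, -0.001, 2.887]
wrist_force: [-1.1, -0.9, -2.5]
width: 0.0116
time: 51.72
tool_pos: [0.4497, 0.4088, 0.1593]
ee_rot: [-3.141, -0.001, 3.03]
wrist_force: [-0.7, -0.1, -2.9]
width: 0.0117
t=51.7 turn -0.1 then shift x -244.3 y -450.9 z 9.3
```

```bash
python3 -m creep '[[[-27.1,-50.1,0,0],[-27.1,-50.1,0,0],[-27.1,-50.1,0,0],[-27.1,-50.1,0,0],[-27.1,-50.1,0,0],[-27.1,-50.1,0,0],[-27.1,-50.1,0,0],[-27.1,-50.1,0,0]]]'; python3 -m creep '[[[-27.1,-50.1,0,0],[0,0,20,0],[0,0,20,0],[0,0,0,0],[0,0,0,0],[0,0,0,0],[0,0,0,0]]]'; python3 -c "
from h import *
plan(*bay(56,47),.1,173.74)"
```

```text
time: 52.72
tool_pos: [0.6222, -0.0148, 0.1598]
ee_rot: [3.141, 0.0, 3.031]
wrist_force: [0.5, 0.1, -2.9]
width: 0.0119
time: 53.6
tool_pos: [0.6436, -0.0655, 0.121]
ee_rot: [-3.141, 0.002, 3.033]
wrist_force: [0.0, 0.2, -1.9]
width: 0.0121
t=53.6 turn 0.0 then shift x 0.3 y -0.6 z 21.0
```

```bash
python3 -m creep '[[[0.3,-0.4,15,0],[0,0,7,0],[0,0,4,0],[0,0,4,0],[0,0,3,0],[0,0,0,0],[0,0,0,0],[0,0,0,0]]]'; python3 -c "
from h import *
plan(*bay(56,47),.0708,173.74)"
```

```text
time: 54.6
tool_pos: [0.643, -0.0663, 0.0872]
ee_rot: [-3.141, 0.001, 3.033]
wrist_force: [-0.1, 0.3, -2.0]
width: 0.0121
t=54.6 turn 0.0 then shift x -0.2 y 0.2 z 16.4
```

```bash
python3 -m creep '[[[0,0,4,0],[0,0,4,0],[0,0,4,0],[0,0,4,0],[0,0,2,0],[0,0,0,0],[0,0,0,0]]]'; python3 -m creep '[[[0,0,0,0],[0,0,0,0],[0,0,-20,0],[0,0,-50,0],[0,0,-50,0],[0,0,0,0],[0,0,0,0],[0,0,0,0]]]' 0.4; python3 -c "
from h import *
print(bay(-133,-56));plan(*bay(-133,-56),.12,173.74)"
```

```text
time: 55.48
tool_pos: [0.643, -0.0663, 0.0708]
ee_rot: [-3.141, 0.001, 3.032]
wrist_force: [-3.1, -0.1, 4.3]
width: 0.012
time: 56.48
tool_pos: [0.6418, -0.066, 0.1864]
ee_rot: [3.141, -0.004, 3.032]
wrist_force: [-0.4, 0.6, -0.5]
width: 0.0374
[ 0.44418678 -0.14786372]
t=56.5 turn 0.0 then shift x 187.5 y -103.0 z 66.4
```

Move over the knob, then look at the heater before turning.

```bash
python3 -m creep '[[[46.9,-25.7,0,0],[46.9,-25.7,0,0],[46.9,-25.7,0,0],[46.9,-25.7,0,0],[0,0,30,0],[0,0,30,0],[0,0,0,0],[0,0,0,0]]]' 0.35; python3 -m creep '[[[0,0,0,0],[0,0,0,0],[0,0,0,0]]]'; python3 -c "
from h import *
plan(*bay(-133,-56),.06,173.74)
s=snapshot('scene');t=snapshot('top')
p=[*bay(-20,0),.08]
u,v=map(int,proj(s,p));a=s['color'][v-32:v+33,u-40:u+40]
u,v=map(int,proj(t,p));b=t['color'][v-32:v+33,u-40:u+40]
save('q2.png',np.hstack([cv2.resize(i,None,fx=4.9,fy=7,interpolation=cv2.INTER_CUBIC) for i in(a,b)]))
for k,h in dict(red=(-56,47),blue=(56,47),green=(-56,-47),yellow=(56,-47)).items():
  for q in (t,s):
    r=fin(q,k,bay(*h),z=.087,r=8);
    if r: print(k,((r[0]-bay(*h))*1000).round(1),r[1:])
"
```

```text
time: 57.48
tool_pos: [0.4453, -0.1479, 0.1291]
ee_rot: [3.141, -0.0, 3.033]
wrist_force: [-0.1, -0.0, -0.0]
width: 0.0329
time: 57.85
tool_pos: [0.4455, -0.1481, 0.1294]
ee_rot: [-3.141, 0.001, 3.033]
wrist_force: [-0.2, 0.2, -0.7]
width: 0.0329
t=57.9 turn 0.0 then shift x 1.3 y 0.0 z 69.4
red [0.3 0.7] (np.float64(173.1), 55)
red [2.4 5.1] (np.float64(127.4), 89)
blue [2.5 0.2] (np.float64(170.7), 43)
blue [3.3 3.4] (np.float64(129.0), 84)
green [-2.5  0.4] (np.float64(177.7), 37)
green [1.2 1.4] (np.float64(124.2), 82)
yellow [-2.1 -0.1] (np.float64(168.2), 71)
yellow [0.9 2.7] (np.float64(127.0), 86)
```

View pics/q2.png

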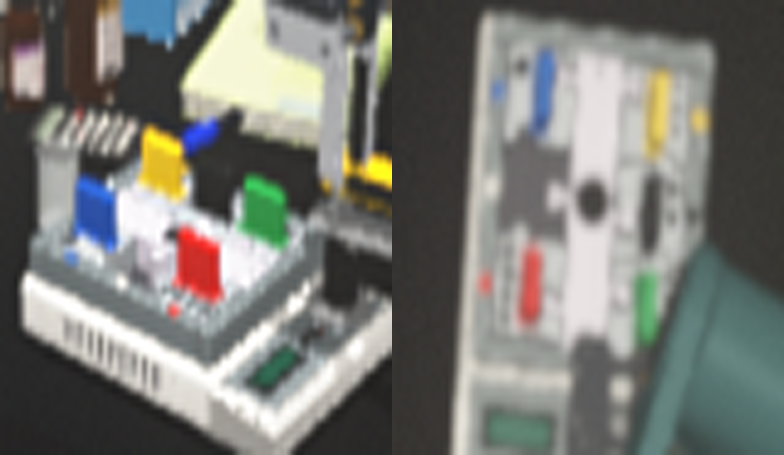

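```bash
python3 -m creep '[[[1.2,0,30,0],[0,0,30,0],[0,0,9,0],[0,0,0,0],[0,0,0,0],[0,0,0,0]]]'; python3 -m creep '[[[0,0,0,0],[0,0,0,0],[0,0,0,0],[0,0,0,0]]]' 0;  python3 -m creep '[[[0,0,0,8],[0,0,0,8],[0,0,0,8],[0,0,0,8],[0,0,0,8],[0,0,0,8],[0,0,0,8],[0,0,0,8]]]'; python3 -m creep '[[[0,0,0,8],[0,0,0,8],[0,0,0,6],[0,0,0,4],[0,0,0,0],[0,0,0,0]]]'; python3 -c "
from h import *
print(get_obs())"
```

```text
time: 58.7
tool_pos: [0.4448, -0.1483, 0.0612]
ee_rot: [-3.141, 0.002, 3.032]
wrist_force: [-0.5, -0.1, 0.3]
width: 0.0327
time: 59.2
tool_pos: [0.4441, -0.1479, 0.0601]
ee_rot: [-3.141, 0.0, 3.032]
wrist_force: [0.2, 0.4, 1.4]
width: 0.0138
time: 60.2
tool_pos: [0.444, -0.1481, 0.0601]
ee_rot: [-3.141, 0.001, 1.911]
wrist_force: [-0.2, -0.4, 2.6]
width: 0.0138
time: 60.95
tool_pos: [0.4439, -0.1483, 0.0601]
ee_rot: [3.142, 0.001, 1.463]
wrist_force: [-1.0, -1.7, 2.2]
width: 0.0143
{'time': 60.95, 'joint_positions': array([-4.42790084e-01, -1.85034231e-02,  1.77395203e+00, -1.11505296e-03,
        1.38570841e+00, -3.35030765e-01]), 'qvel': array([ 1.19890720e-03, -6.93739602e-05,  1.71452100e-04,  5.19428181e-06,
       -5.64071789e-04,  7.31927907e-03]), 'joint_torque': array([  0.31543222, -26.28323436, -27.258448  ,   0.85058626,
        -0.12283291,   0.60583273]), 'tool_pos': array([ 0.4439341 , -0.14829485,  0.06013462]), 'ee_rot': array([3.14154174e+00, 1.17835275e-03, 1.46324195e+00]), 'wrist_force': array([-1.01326087, -1.688007  ,  2.15558097]), 'wrist_torque': array([-0.34994794,  0.22864716,  0.58443137]), 'width': 0.014272010663500858}
```

```bash
python3 -m creep '[[[0,0,0,-3],[0,0,0,0]]]'; python3 -m creep '[[[0,0,0,0],[0,0,0,0],[0,0,-40,0],[0,0,-50,0],[0,0,-50,0],[0,0,0,0],[0,0,0,0]]]' 0.35; python3 -c "
from h import *
t=snapshot('top');k=8
u,v=378,210;r=26
g=cv2.resize(t['color'][v-r:v+r+1,u-r:u+r+1],None,fx=k,fy=k,interpolation=cv2.INTER_CUBIC)
H=cv2.cvtColor(g,cv2.COLOR_RGB2HSV)
M=((H[...,0]>15)&(H[...,0]<36)&(H[...,1]>110)&(H[...,2]>90)).astype(np.uint8);M=cv2.morphologyEx(M,cv2.MORPH_CLOSE,np.ones((41,41)))
c=max(cv2.findContours(M,0,2)[0],key=cv2.contourArea)
p=np.array([ray(t,(x+.5)/k-.5+u-r,(y+.5)/k-.5+v-r,.042)[:2] for x,y in c[:,0]])*1000
(cx,cy),wh,a=cv2.minAreaRect(p.astype(np.float32));print(cx,cy,wh,a,cv2.fitLine(p.astype(np.float32),2,0,.01,.01).ravel())
M2=cv2.moments(c);print('centroid',ray(t,(M2['m10']/M2['m00']+.5)/k-.5+u-r,(M2['m01']/M2['m00']+.5)/k-.5+v-r,.042))
g[cv2.Canny(M*255,50,100)>0]=(255,0,255)
w=cv2.resize(t['color'][205:235,290:345],(576,314),interpolation=cv2.INTER_CUBIC)
g=cv2.resize(g,(220,314));save('th.png',np.hstack([g,w]))
"
```

```text
time: 61.2
tool_pos: [0.4439, -0.1483, 0.0601]
ee_rot: [3.142, 0.001, 1.513]
wrist_force: [-2.6, -1.0, 3.2]
width: 0.0139
time: 62.08
tool_pos: [0.4437, -0.1475, 0.1989]
ee_rot: [-3.141, -0.001, 1.514]
wrist_force: [-0.4, -0.1, -0.4]
width: 0.0326
534.2952270507812 -330.0755615234375 (32.41144943237305, 39.76939010620117) 87.91764068603516 [ 9.9969840e-01 -2.4558619e-02  5.3456995e+02 -3.2998883e+02]
centroid [ 0.53428754 -0.33022866  0.042     ]
```

View pics/th.png

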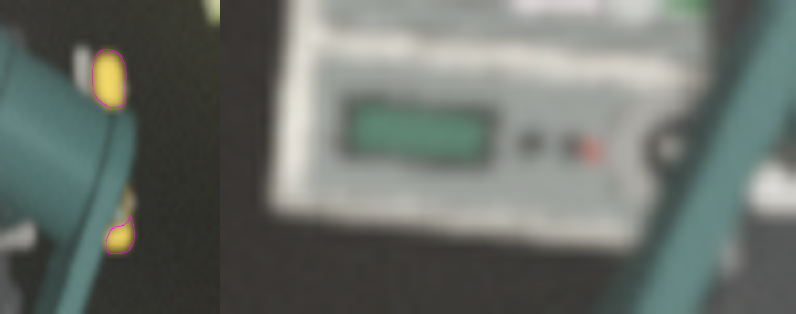

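```bash
python3 -m creep '[[[55,0,0,0],[55,0,0,0],[55,0,0,0],[55,0,0,0],[55,0,0,0],[0,0,0,10],[0,0,0,10],[0,0,0,10]]]' 0.5; python3 -c "
from h import *
t=snapshot('top');k=8
u,v=378,210;r=26
g=cv2.resize(t['color'][v-r:v+r+1,u-r:u+r+1],None,fx=k,fy=k,interpolation=cv2.INTER_CUBIC)
H=cv2.cvtColor(g,cv2.COLOR_RGB2HSV)
M=((H[...,0]>15)&(H[...,0]<36)&(H[...,1]>110)&(H[...,2]>90)).astype(np.uint8);M=cv2.morphologyEx(M,cv2.MORPH_CLOSE,np.ones((81,81)))
c=max(cv2.findContours(M,0,2)[0],key=cv2.contourArea)
p=np.array([ray(t,(x+.5)/k-.5+u-r,(y+.5)/k-.5+v-r,.042)[:2] for x,y in c[:,0]])*1000
(cx,cy),wh,a=cv2.minAreaRect(p.astype(np.float32));print(cx,cy,wh,a,cv2.fitLine(p.astype(np.float32),2,0,.01,.01).ravel())
M2=cv2.moments(c);print('centroid',ray(t,(M2['m10']/M2['m00']+.5)/k-.5+u-r,(M2['m01']/M2['m00']+.5)/k-.5+v-r,.042))
g[cv2.Canny(M*255,50,100)>0]=(255,0,255)
w=cv2.resize(t['color'][205:235,290:345],(576,314),interpolation=cv2.INTER_CUBIC)
g=cv2.resize(g,(220,314));save('th2.png',np.hstack([g,w]))
"
```

```text
time: 63.12
tool_pos: [0.4583, 0.127, 0.1972]
ee_rot: [-3.138, 0.003, 0.985]
wrist_force: [-0.1, -0.6, -0.8]
width: 0.0472
484.790283203125 -331.95025634765625 (139.90196228027344, 34.70670700073242) 1.1113061904907227 [ 9.9909526e-01  4.2528797e-02  4.9243466e+02 -3.3325787e+02]
centroid [ 0.48355196 -0.33165695  0.042     ]
```

View pics/th2.png

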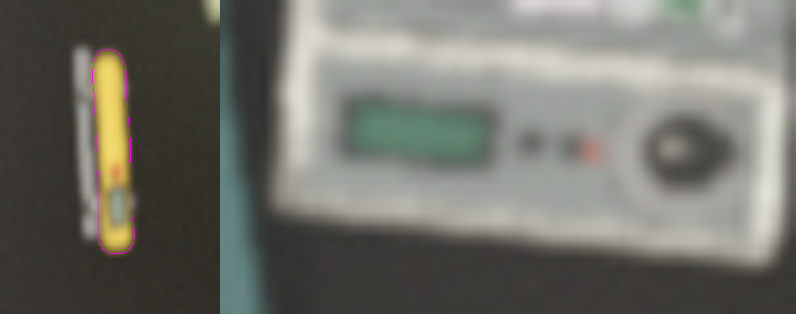

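```bash
python3 -m creep '[[[0,0,0,10.5],[0,0,0,10.5],[0,0,0,10.5],[0,0,0,10.5],[0,0,0,10.5],[0,0,0,1],[0,0,0,0]]]' 0.5; python3 -c "
from h import *
plan(.4942,-.3314,.1,2.7)"
```

```text
time: 64.05
tool_pos: [0.4591, 0.1267, 0.1989]
ee_rot: [3.141, 0.002, 0.06]
wrist_force: [0.2, 0.4, 0.3]
width: 0.0471
t=64.0 turn 0.7 then shift x 13.4 y 459.2 z 98.9
```

```bash
python3 -m creep '[[[1.7,57.4,0,0.7],[1.7,57.4,0,0],[1.7,57.4,0,0],[1.7,57.4,0,0],[1.7,57.4,0,0],[1.7,57.4,0,0],[1.7,57.4,0,0],[1.7,57.4,0,0]]]'; python3 -m creep '[[[0,0,40,0],[0,0,40,0],[0,0,0,0],[0,0,0,0],[0,0,0,0],[0,0,0,0]]]'; python3 -c "
from h import *
plan(.4942,-.3314,.025,2.7)"
```

```text
time: 65.05
tool_pos: [0.4941, -0.3332, 0.1995]
ee_rot: [-3.141, -0.0, 0.047]
wrist_force: [0.7, 0.3, -0.0]
width: 0.0471
time: 65.8
tool_pos: [0.4951, -0.3319, 0.1219]
ee_rot: [3.139, -0.003, 0.045]
wrist_force: [-0.6, 0.9, -0.5]
width: 0.0469
t=65.8 turn -0.1 then shift x -0.9 y -0.5 z 96.9
```

```bash
python3 -m creep '[[[-0.9,-0.5,30,0],[0,0,20,0],[0,0,0,0],[0,0,0,0],[0,0,0,0]]]'; python3 -c "
from h import *
plan(.4942,-.3314,.025,2.7)
s=snapshot('scene');u,v=map(int,proj(s,[.49,-.33,.06]));save('p5.png',s['color'][v-30:v+25,u-35:u+35],8)"
```

```text
time: 66.42
tool_pos: [0.4942, -0.3316, 0.0716]
ee_rot: [3.139, -0.002, 0.045]
wrist_force: [-0.3, 0.1, 0.0]
width: 0.0471
t=66.4 turn -0.1 then shift x 0.0 y -0.2 z 46.6
```

View pics/p5.png

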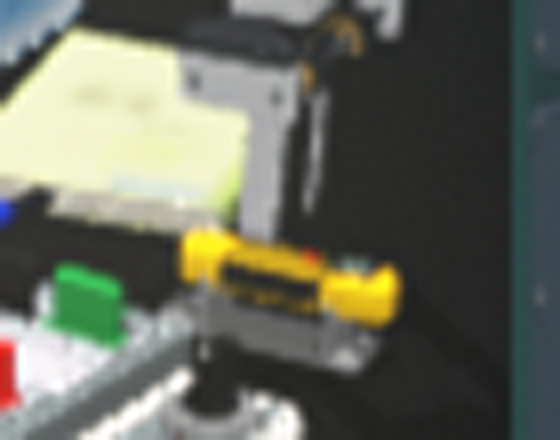

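```bash
python3 -m creep '[[[0,0,20,0],[0,0,15,0],[0,0,10,0],[0,0,0,0],[0,0,0,0],[0,0,0,0],[0,0,0,0]]]'; python3 -m creep '[[[0,0,0,0],[0,0,0,0],[0,0,0,0],[0,0,0,0],[0,0,0,0]]]' 0; python3 -m creep '[[[0,0,-20,0],[0,0,-40,0],[0,0,-50,0],[0,0,-50,0],[0,0,0,0],[0,0,0,0],[0,0,0,0]]]';python3 -c "
from h import *
plan(*bay(-132,0),.1365,-6.26)"
```

```text
time: 67.35
tool_pos: [0.4937, -0.3312, 0.0255]
ee_rot: [3.141, -0.001, 0.044]
wrist_force: [1.2, -0.4, -0.6]
width: 0.0468
time: 67.97
tool_pos: [0.4934, -0.3308, 0.0249]
ee_rot: [-3.141, -0.0, 0.044]
wrist_force: [-0.8, 0.9, 0.0]
width: 0.0256
time: 68.85
tool_pos: [0.4923, -0.3301, 0.1819]
ee_rot: [-3.138, 0.004, 0.044]
wrist_force: [-1.1, -0.7, -1.1]
width: 0.0257
t=68.8 turn 8.8 then shift x -66.7 y -231.9 z 45.4
```

```bash
python3 -m creep '[[[0,0,0,8.8],[-13.5,-46.4,0,0],[-13.5,-46.4,0,0],[-13.5,-46.4,0,0],[-13.5,-46.4,0,0],[-13.5,-46.4,0,0],[0,0,0,0],[0,0,0,0]]]';python3 -m creep '[[[0,0,15,0],[0,0,20,0],[0,0,10,0],[0,0,0,0],[0,0,0,0],[0,0,0,0],[0,0,0,0]]]'; python3 -c "
from h import *
plan(*bay(-132.8,0),.1334,-6.26)"
```

```text
time: 69.85
tool_pos: [0.4511, -0.0931, 0.1837]
ee_rot: [3.141, 0.002, -0.109]
wrist_force: [-0.4, -0.8, -0.3]
width: 0.0258
time: 70.72
tool_pos: [0.4519, -0.093, 0.1405]
ee_rot: [3.141, -0.001, -0.109]
wrist_force: [-0.1, -0.4, -1.7]
width: 0.0253
t=70.7 turn 0.0 then shift x -1.5 y -0.7 z 7.1
```

```bash
python3 -m creep '[[[-1.5,-0.7,7,0],[0,0,0,0],[0,0,0,0],[0,0,0,0],[0,0,0,0],[0,0,0,0],[0,0,0,0],[0,0,0,0]]]';python3 -m creep '[[[0,0,0,0],[0,0,0,0],[0,0,0,0],[0,0,0,0],[0,0,0,0],[0,0,0,0],[0,0,0,0],[0,0,0,0]]]';python3 -m creep '[[[0,0,0,0],[0,0,0,0],[0,0,0,0],[0,0,0,0],[0,0,0,0],[0,0,0,0],[0,0,0,0],[0,0,0,0]]]'; python3 -c "
from h import *
plan(*bay(-132.8,0),.1334,-6.26)
s=snapshot('scene');p=bay(-75,0);u,v=map(int,proj(s,[*p,.12]));
im=s['color'].copy()
def P(hx,z):return np.array(proj(s,[*bay(hx,0),z]))
print('spot px',P(0,.07),'window',P(-56.5,.127),'tail top',P(-207,.1645),'nose-end body',P(-77,.1645))
c=cv2.resize(im[v-30:v+30,u-40:u+40],None,fx=9,fy=9,interpolation=cv2.INTER_CUBIC)
f=lambda q:tuple(int(x) for x in ((q-[u-40,v-30]+.5)*9))
cv2.line(c,f(P(-56.5,.127)),f(P(0,.07)),(255,0,255),1)
for q in(P(-207,.1365),P(-77,.1365)):cv2.circle(c,f(q),4,(0,255,255),1)
save('aim.png',c)"
```

```text
time: 71.72
tool_pos: [0.4501, -0.0921, 0.1329]
ee_rot: [3.142, -0.0, -0.109]
wrist_force: [-0.2, -0.3, -1.8]
width: 0.026
time: 72.72
tool_pos: [0.4501, -0.0921, 0.1329]
ee_rot: [3.142, -0.0, -0.109]
wrist_force: [0.3, 0.0, -1.6]
width: 0.0259
time: 73.72
tool_pos: [0.4501, -0.0921, 0.1329]
ee_rot: [3.141, -0.0, -0.109]
wrist_force: [-1.0, -0.6, -0.4]
width: 0.026
t=73.7 turn 0.0 then shift x 0.4 y 0.1 z -0.5
spot px [288.88480095 162.19398592] window [300.10194995 153.64615174] tail top [331.94799348 154.98697224] nose-end body [304.5681988  146.64660975]
```

View pics/aim.png

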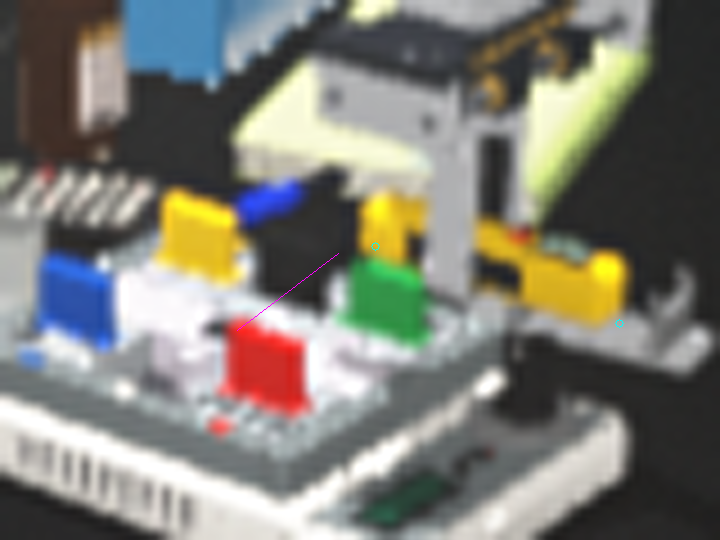

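```bash
python3 -m creep '[[[0,0,-25,0],[0,0,-25,0],[13.5,46.4,0,0],[13.5,46.4,0,0],[13.5,46.4,0,0],[13.5,46.4,0,0],[13.5,46.4,0,0],[0,0,0,-8.8]]]';python3 -m creep '[[[0,0,0,0],[0,0,0,0],[0,0,0,0],[0,0,0,0]]]'; python3 -c "
from h import *
plan(.4934,-.3308,.07,2.5)"
```

```text
time: 74.78
tool_pos: [0.4916, -0.3333, 0.1815]
ee_rot: [-3.141, 0.001, 0.045]
wrist_force: [0.1, 0.3, -0.3]
width: 0.0255
time: 75.28
tool_pos: [0.492, -0.3296, 0.1832]
ee_rot: [3.141, -0.0, 0.045]
wrist_force: [0.8, 0.6, -1.1]
width: 0.0257
t=75.3 turn 0.1 then shift x 1.3 y 1.3 z 113.2
```

```bash
python3 -m creep '[[[1.3,1.3,40,0],[0,0,40,0],[0,0,30,0],[0,0,0,0],[0,0,0,0],[0,0,0,0],[0,0,0,0]]]'; python3 -c "
from h import *
plan(.4934,-.3308,.0249,2.5)
s=snapshot('scene');u,v=map(int,proj(s,[.49,-.33,.06]));save('p6.png',s['color'][v-30:v+25,u-35:u+35],8)"
```

```text
time: 76.15
tool_pos: [0.4941, -0.3319, 0.0746]
ee_rot: [3.14, -0.002, 0.044]
wrist_force: [0.2, -0.2, -1.1]
width: 0.026
t=76.2 turn 0.0 then shift x -0.6 y -1.1 z 49.7
```

View pics/p6.png

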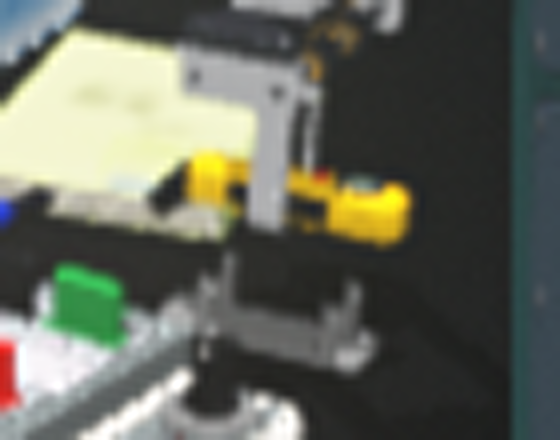

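```bash
python3 -m creep '[[[-0.6,-1,15,0],[0,0,12,0],[0,0,0,0],[0,0,0,0],[0,0,0,0]]]'; python3 -c "
from h import *
plan(.4934,-.3308,.0249,2.5)"
```

```text
time: 76.82
tool_pos: [0.493, -0.3306, 0.0464]
ee_rot: [3.141, -0.001, 0.044]
wrist_force: [-0.1, -0.6, -0.7]
width: 0.0262
t=76.8 turn 0.0 then shift x 0.4 y 0.2 z 21.5
```

```bash
python3 -m creep '[[[0.2,0.2,7,0],[0,0,6,0],[0,0,5,0],[0,0,3,0],[0,0,1,0],[0,0,0,0],[0,0,0,0],[0,0,0,0]]]'; python3 -c "
from h import *
plan(.4934,-.3308,.0249,2.5)"
```

```text
time: 77.82
tool_pos: [0.4928, -0.3305, 0.0249]
ee_rot: [3.141, -0.0, 0.044]
wrist_force: [-2.9, 2.0, 5.3]
width: 0.0255
t=77.8 turn 0.0 then shift x 0.6 y 0.3 z -0.0
```

Seated. Release, retreat, and clear the view.

```bash
python3 -m creep '[[[0,0,0,0],[0,0,0,0],[0,0,0,0],[0,0,-20,0],[0,0,-40,0],[0,0,-50,0],[0,0,-50,0],[0,0,0,0]]]' 0.5; python3 -m creep '[[[0,-55,0,0],[0,-55,0,0],[0,-55,0,0],[0,-55,0,0],[0,-55,0,0],[0,-55,0,0],[0,-55,0,0],[0,-55,0,0]]]'; python3 -m creep '[[[0,-55,0,0],[0,-30,0,0],[0,0,0,0],[0,0,0,0]]]'; python3 -c "
from h import *
t=snapshot('top');s=snapshot('scene')
for k,h in dict(red=(-56,47),blue=(56,47),green=(-56,-47),yellow=(56,-47)).items():
    r=fin(t,k,bay(*h),z=.087,r=8);print(k,((r[0]-bay(*h))*1000).round(1),r[1:])
a=cv2.resize(t['color'][150:235,285:400],(410,303),interpolation=cv2.INTER_CUBIC)
u,v=map(int,proj(s,[*bay(-60,-60),.06]));b=cv2.resize(s['color'][v-35:v+35,u-45:u+45],(390,303),interpolation=cv2.INTER_CUBIC)
save('fin.png',np.hstack([a,b]))"
```

```text
time: 78.82
tool_pos: [0.4951, -0.3324, 0.19]
ee_rot: [3.134, -0.009, 0.044]
wrist_force: [0.4, 0.2, -0.4]
width: 0.0468
time: 79.82
tool_pos: [0.4723, 0.1107, 0.1822]
ee_rot: [3.141, 0.002, 0.044]
wrist_force: [1.3, -0.5, 0.2]
width: 0.047
time: 80.32
tool_pos: [0.4692, 0.1931, 0.1828]
ee_rot: [3.14, 0.002, 0.044]
wrist_force: [0.4, -0.5, 0.1]
width: 0.0473
red [0.3 0.7] (np.float64(173.0), 55)
blue [2.5 0.1] (np.float64(170.7), 44)
green [-1.3  0.8] (np.float64(173.5), 38)
yellow [-2.1 -0.1] (np.float64(167.9), 70)
```

View pics/fin.png

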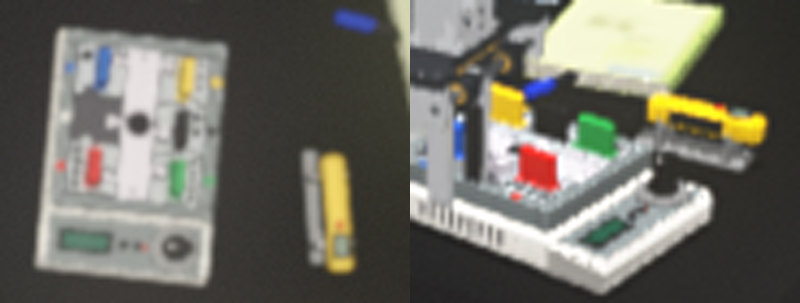

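```bash
python3 -c "
from bench import ticket
print(ticket.close_job())"
```

```text
the job is handed in; nothing more can be done
None
```

I handed the job in at about 80 s with every step carried out; the interface reports no verdict.

**Blocks:** Yellow, green, black, red and blue sit in their own bays. The white block was not in the scene, so its bay stays empty. Red was knocked aside during the run and was found again before I picked it up. Each block stopped at floor height, and a small extra push met resistance. The last top view puts the coloured fins within about 2.5 mm of their bays. Black was placed by gripper position only and checked by eye. Yellow's fin read about 6° off the heater line in that view, against a limit of about 7°. That is partly hue-mask noise, because the gripper itself was within 0.2° of the line when it set the block down.

**Heater:** The knob was turned about 90° to its stop, where the gripper felt resistance. The image shows the white pointer at the red mark.

**Thermometer:** It was held still for over 2 s about 80 mm from the spot, level and looking along the heater's length, then laid back in the cradle with its nose to the same end. The aim was worked out from the grasp position and checked against one image, where the body ends matched to about a pixel (around 3 mm). The viewing line itself could not be measured directly.

**At hand-in:** The robot was clear of everything. I never moved near the glassware, but I did not measure its position again.

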